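# Kit the spot welder's changeover caddy

### The arm

A 7-joint arm with a two-finger parallel gripper is mounted at the origin on the work surface. World frame = base frame: x ahead of the robot, y to its left, z up, the work surface at z = 0. Lengths are in m, angles in rad, forces in N, time in s.
With the tool pointing down it reaches from about 0.425 to 0.925 m from the base axis. Payload 6.8 kg.
Tool frame: the origin (TCP) lies at the very end of the fingers, on their centre line; the grasp point (between the pads) lies behind it (ctrl.hold_point_z is the z of the grasp point in the tool frame, in m); z points along the fingers, y is the line along which they close (so a half turn about z gives the same grasp; the last joint's range is limited). The gripper opens to 85 mm and grips with 20 to 120 N. Pads are 22 mm wide; open, the fingers measure 114 mm over their backs; the gripper's body (76 mm by 85 mm) begins 54 mm behind the grasp point. The pads swing forward as they close: fully open they stand 13 mm farther back than shut.
Start: joints at [-1.251, 0.477, 0.022, 1.555, -0.011, 1.109, -0.083], TCP at [0.28, 0.614, 0.231] pointing down, gripper open.
Joint ranges: [-2.96, 2.96], [-0.34, 2.1], [-1.41, 1.46], [0.24, 2.44], [-1.37, 4.51], [0.17, 1.92], [-2.96, 2.96]. Speed limits (rad/s): [2.39, 2.39, 3.14, 3.14, 3.14, 3.14, 3.14].

### API

Orientations are given as a unit quaternion [w, x, y, z].
In Python, from bench import ctrl, read_camera, camera_params gives the robot as it stands.
- The arm moves only by the tool arm_command, never from a script. Its argument "deltas" is a list of rows, each an object with "offset": the shift along the tool's x, y, z normalised to -1 to 1, where 1 is 0.5 m, a list of three; "twist": the turn about the tool's z normalised to -1 to 1, where 1 is pi rad. A call has exactly 5 rows; each row shifts and turns the commanded pose from where the row before left it, along the tool's axes as they then stand; what a row does not reach is not made up. A row lasts 1/12 s, in which the tool goes at most 41.7 mm and 7.16 degrees, less where a joint would pass 70% of its speed; a pose out of reach is approached as far as the arm can. A call with a number of a shift or a turn outside -1 to 1 is refused whole. A call with a gripper value outside its range is refused whole. "claw" is the finger opening in mm, from 0 to 85.4, set as the call begins (left out, the last holds). The fingers move at their own pace and stop on an object; "grip_force" is the grip in N (left out, the last holds). Time passes only in rows, so rows that do not move let the fingers close, or fill a call up. It gives the time, the measured TCP pose, the force, the opening and the grip force at its end, in the units of the state.
- ctrl.get_obs(): the state, without advancing time (a new reading comes with each control period).
- read_camera(name): name is "side" or "top"; returns the picture (420x560x3 uint8, red, green, blue); there is no depth.
- camera_params(name): a dict with "fx", "fy", "cx", "cy" (pixels), "distortion" ([k1, k2, p1, p2, k3] as OpenCV has them; the pictures are not rectified), "world_from_camera" (4x4, takes a point from camera to world coordinates). Camera axes: x right, y down, z forward; pixel columns grow to the right and rows downward; lengths in m; the calibration is good to about 2 mm. A picture is of the moment at which its call begins. camera_params takes no time and is no camera call.
- ctrl.hand_in(): hands the job in; it is judged then, once.
The state is a dict: "clock": time; "joint_pos": joint angles; "joint_vel": joint speeds; "joint_torque": joint torques, N m; "position": TCP position; "orientation": TCP orientation; "contact_force": force on the tool from outside, world axes, zero at the start; "ft_torque": the same for the moment, N m; "finger_gap": finger opening in m; "finger_force": force on a finger pad.
Only numpy, scipy, OpenCV 4.12 (cv2) and the standard library are available. Lean on these libraries where they do the work, as an engineer would, in place of code of your own. Each camera call takes 0.05 s, during which the arm holds its last target. There are 200 camera calls.

### The job

Load the grey caddy for the next welder changeover: the tapered electrode in the square bay next to the handle, the domed electrode in the middle square bay, the thick-walled bush in the square bay farthest from the handle, and the long bar in the long bay. Set each one down on its bay's floor, standing the same way up as now, without dropping it. Leave the worn electrode, the thin-walled ring and the short bar where they are, and do not disturb the blue case or the bottle.

Things in the scene. Friction and masses are not known exactly. Their poses are not given: they have to be found in the camera images.
- caddy: Grey sheet-metal caddy, fixed, any yaw, 141 x 228 (y) mm; walls 3 thick, 20 high; inner floor 3 up. Origin: underside centre of that rectangle, z up. Dark loop handle, 78 wide, 16 high, sticks out 36 at the +y end. Long bay 60 x 222 mm on the -x side, centre (-37.5, 0); three square bays 72 x 72 on the +x side, centres x = 31.5, y = +75 (next to handle), 0 (middle), -75 (farthest).
- tapered: Tapered copper electrode to collect, standing upright on a thin grey rubber mat (2 mm thick): round shank 26 mm diameter up to 40 mm, then a long cone to a small flat tip of 8 mm diameter at 75 mm. Origin: centre of its underside, z up along its axis.
- domed: Domed copper electrode to collect, standing on the mat: thick round body 40 mm diameter, straight up to 40 mm, then a dome; 60 mm tall. Origin: centre of its underside, z up along its axis.
- bush: Thick-walled brass bush to collect, standing on the mat: outer diameter 50 mm, bore 27 mm, 40 mm tall. Origin: centre of its underside, z up along its axis.
- bar: Long copper bar to collect, on the mat: rectangular block 90 mm long (its x), 24 mm wide (its y), 40 mm tall (its z), two dark screw heads on top. Origin: centre of its underside. Any yaw.
- worn: Look-alike that stays: worn copper electrode, 26 mm shank that widens to a flat, mushroomed top 32 mm across, 50 mm tall, standing on the mat. Origin: centre of its underside, z up along its axis.
- thin_ring: Look-alike that stays: thin-walled brass ring, outer diameter 50 mm, bore 42 mm, 40 mm tall, standing on the mat. Origin: centre of its underside, z up along its axis.
- short_bar: Look-alike that stays: short copper bar, 45 mm long (its x), 24 mm wide, 40 mm tall, otherwise like the long bar, on the mat. Origin: centre of its underside. Any yaw.
- case: Bystander: flat blue plastic component case, 120 x 190 x 33 mm, lying on the bench to the robot's right. Origin: centre of its underside.
- bottle: Bystander: closed amber drinks bottle with a blue cap and label, 66 mm diameter, 200 mm tall, standing on the bench to the robot's left. Origin: centre of its underside.
Mind the look-alikes: they are no part of the job. What is shaped like the tapered but purple or turquoise is not meant. What is shaped like the bar but purple or yellow is not meant.

How it is judged:
By the outcome, as a careful person would: the job done as asked, in the order asked, and still so for the second after the job is handed in, with the robot touching nothing.
It also fails if it takes over 109 s, if anything falls off the work surface, if the arm or the gripper's body presses on something with over 40 N, if the wrist force passes 120 N, or if a joint passes its speed limit or range.

## Working session

There is one attempt and no reset: what is moved stays moved. The work goes in short steps, Python scripts to look and compute and a tool call to move; the robot and the scene stay as the last step left them, time stands still between calls to the robot, and variables do not carry over. Pictures are saved under pics/ and viewed, at most 14 in all, crops included, and the job is handed in when it is done.

Besides the shell and the picture viewer there is one more tool, called as name(argument=value, ...), one argument or row to a line, values as JSON. arm_command: Moves the arm, as the interface text tells. Its arguments: {"type":"object","properties":{"deltas":{"type":"array"},"claw":{"type":"number"},"grip_force":{"type":"number"}},"required":["deltas"]}

```bash
mkdir -p pics; ls; python3 - <<'E'
from bench import ctrl, read_camera, camera_params
import cv2
o=ctrl.get_obs(); print(o['clock'],o['position'],o['orientation'],o['finger_gap'],ctrl.hold_point_z)
for n in ('side','top'):
    im=read_camera(n); cv2.imwrite(f'pics/{n}0.png',im[:,:,::-1]); p=camera_params(n); print(n,p)
E
```

```text
pics
0.0 [0.27980845 0.61364169 0.23033912] [-1.21325451e-04  2.12251686e-01  9.77214612e-01 -8.99080479e-04] 0.08555177241310133 -0.0187
side {'fx': 386.4987720233194, 'fy': 386.4987720233194, 'cx': 277.9385255849066, 'cy': 212.21903855958303, 'distortion': array([-0.08219557,  0.        ,  0.        ,  0.        ,  0.        ]), 'world_from_camera': array([[-0.83587793, -0.30618673,  0.45558509, -0.05178256],
       [-0.54889606,  0.47320111, -0.68905285,  0.79071603],
       [-0.00460453, -0.82603293, -0.56360305,  0.67637343],
       [ 0.        ,  0.        ,  0.        ,  1.        ]])}
top {'fx': 396.20647892127204, 'fy': 396.20647892127204, 'cx': 278.87649232821985, 'cy': 203.7399966187218, 'distortion': array([0.02885703, 0.        , 0.        , 0.        , 0.        ]), 'world_from_camera': array([[-0.02919026, -0.98868977,  0.14710702,  0.27977407],
       [-0.99956122,  0.02813162, -0.00927226,  0.00192219],
       [ 0.00502903, -0.14731314, -0.98907712,  1.29333229],
       [ 0.        ,  0.        ,  0.        ,  1.        ]])}
```

View pics/side0.png

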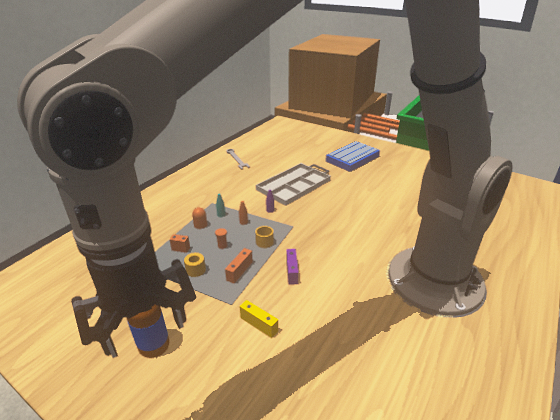

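View pics/top0.png

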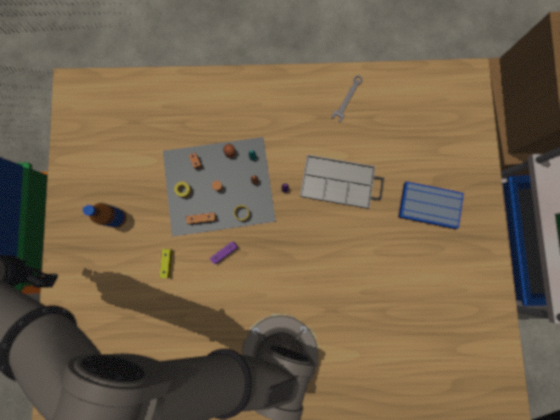

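The side view shows the mat at about (225,250) and the caddy at (293,183), with its handle towards (320,168). In the top view the mat is at (218,187), the caddy at (338,183) with its handle at (377,188), and the case and bottle stand clear. Next I'll enlarge both.

```bash
python3 - <<'E'
import cv2
a=cv2.imread('pics/top0.png')[125:265,150:350]; cv2.imwrite('pics/topc.png',cv2.resize(a,None,fx=4,fy=4,interpolation=cv2.INTER_CUBIC))
a=cv2.imread('pics/side0.png')[155:305,145:345]; cv2.imwrite('pics/sidec.png',cv2.resize(a,None,fx=4,fy=4,interpolation=cv2.INTER_CUBIC))
a=cv2.imread('pics/top0.png')[145:220,290:390]; cv2.imwrite('pics/topcad.png',cv2.resize(a,None,fx=8,fy=8,interpolation=cv2.INTER_CUBIC))
E
```

```text
(no output)
```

View pics/topc.png

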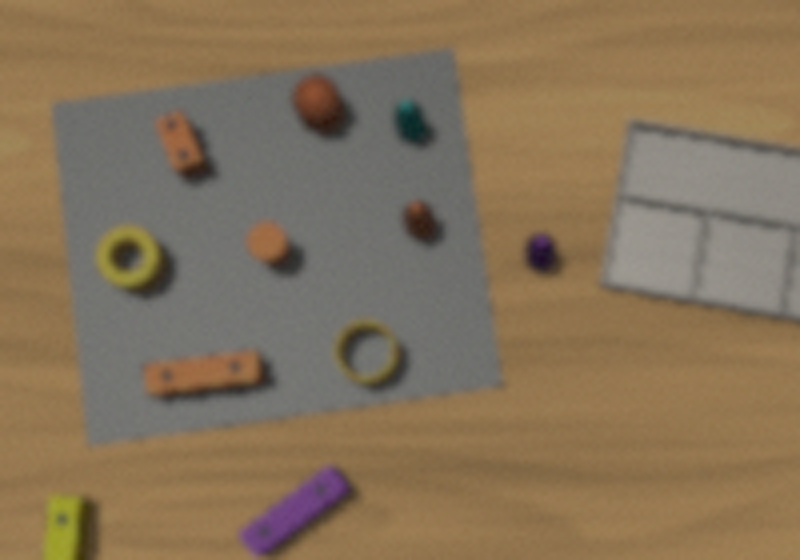

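View pics/sidec.png

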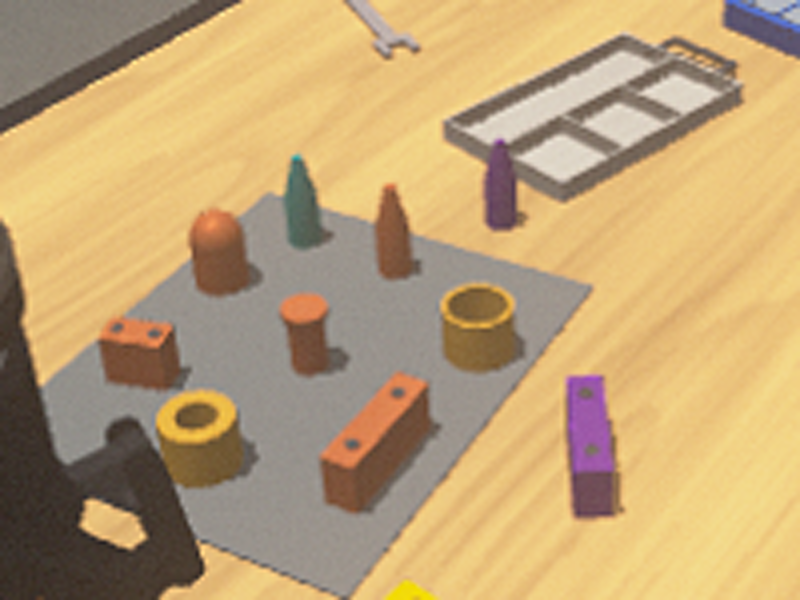

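View pics/topcad.png

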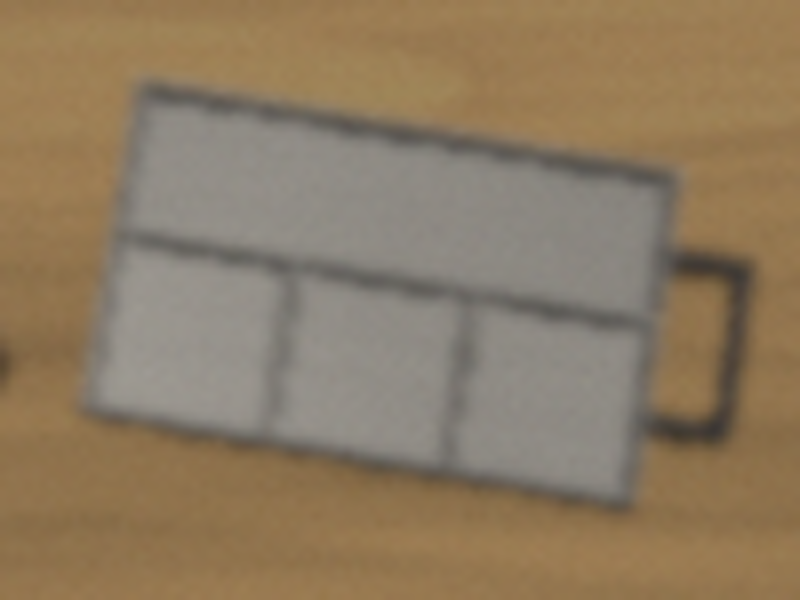

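Candidates (full-frame top pixels):
- **Electrode shape:** copper (255,180), turquoise (252,155) and purple (285,188). The copper one is the tapered electrode.
- **Worn:** the flat-topped one at (217,186) stays.
- **Domed:** (229,150).
- **Brass:** (182,189) has a thick wall and is the bush. (242,213) is the thin ring.
- **Bars:** copper (201,218) is the long bar, (195,160) is short. The purple (223,252) and yellow (166,263) bars are not meant.

The enlarged crops confirm all of these. Next I'll fit the poses from silhouettes in both views.

```bash
cat > vis.py <<'E'
import numpy as np, cv2
from scipy.optimize import least_squares
from bench import camera_params
P={n:camera_params(n) for n in('top','side')}
def proj(n,X):
    p=P[n]; M=np.linalg.inv(p['world_from_camera'])
    K=np.array([[p['fx'],0,p['cx']],[0,p['fy'],p['cy']],[0,0,1]])
    return cv2.projectPoints(np.asarray(X,float).reshape(-1,1,3),cv2.Rodrigues(M[:3,:3])[0],M[:3,3],K,p['distortion'])[0][:,0]
def rings(rz):
    t=np.linspace(0,2*np.pi,48,endpoint=False)
    return np.vstack([np.c_[r*np.cos(t),r*np.sin(t),0*t+z] for r,z in rz])/1000
SH={'tapered':rings([(13,0),(13,40),(4,75)]),'domed':rings([(20*np.cos(a),40+20*np.sin(a)) for a in np.linspace(0,1.55,9)]+[(20,0)]),
'bush':rings([(25,0),(25,40)]),'ring':rings([(25,0),(25,40)]),'worn':rings([(13,0),(13,40),(16,46),(16,50)]),
'bar':np.array([[x,y,z] for x in(-45,45) for y in(-12,12) for z in(0,40)])/1000,'short':np.array([[x,y,z] for x in(-22.5,22.5) for y in(-12,12) for z in(0,40)])/1000}
def place(S,q):
    c,s=np.cos(q[3]),np.sin(q[3]); return S@np.array([[c,s,0],[-s,c,0],[0,0,1]])+q[:3]
def stats(uv):  # area-moment features of a hull
    m=cv2.moments(cv2.convexHull(uv.astype(np.float32))); c=[m['m10']/m['m00'],m['m01']/m['m00']]
    mu=np.array([m['mu20'],m['mu11'],m['mu02']])/m['m00']; return np.array(c),mu
def mask(img,box,hr,smin=90):
    x0,y0,x1,y1=box; h=cv2.cvtColor(img[y0:y1,x0:x1],cv2.COLOR_BGR2HSV)
    m=((h[...,1]>smin)&(h[...,2]>30)).astype(np.uint8)
    n,l,st,ce=cv2.connectedComponentsWithStats(m); k=1+st[1:,4].argmax(); ys,xs=np.where(l==k)
    q=np.c_[xs,ys]; q=np.vstack([q+d for d in([-.5,-.5],[.5,-.5],[-.5,.5],[.5,.5])])
    return q+[x0,y0],st[k]
E
cat > fit.py <<'E'
from vis import *
top=cv2.imread('pics/top0.png'); side=cv2.imread('pics/side0.png')
T=lambda x0,y0,x1,y1:(150+x0//4,125+y0//4,150+x1//4,125+y1//4)
S=lambda x0,y0,x1,y1:(145+x0//4,155+y0//4,145+x1//4,155+y1//4)
B={'tapered':(T(390,185,455,255),S(365,172,425,285)),'domed':(T(280,60,360,145),S(180,200,260,300)),
'bush':(T(85,215,180,305),S(148,382,255,492)),'bar':(T(132,335,285,410),S(310,365,440,520)),
'ring':(T(320,310,420,400),S(430,275,530,380)),'worn':(T(235,210,310,280),S(272,285,345,385)),'short':(T(145,100,220,190),S(92,308,192,396))}
for k,(bt,bs) in B.items():
    d={}
    for n,im,b in(('top',top,bt),('side',side,bs)):
        uv,st=mask(im,b,None); d[n]=stats(uv); 
        print(k,n,st.tolist(),end=' ')
    yaw=k in('bar','short')
    def res(q):
        r=[]
        for n in d:
            c,mu=stats(proj(n,place(SH[k],np.r_[q,0][:4])))
            r+=list(c-d[n][0])
            if yaw: r+=list(.1*(mu-d[n][1]))
        return r
    s=least_squares(res,[.55,.2,0]+([0.1] if yaw else []),x_scale=.01,diff_step=1e-3 if 0 else None)
    from scipy.optimize import minimize
    s=least_squares(res,s.x+1e-4,diff_step=1e-3)
    print(np.round(s.x,4),np.round(s.fun,2))
ct=[(140,82),(678,172),(630,505),(85,410)]; cs=[(445,125),(625,37),(741,90),(565,183)]
ct=(np.array(ct)+.5)/8-.5+[290,145]; cs=(np.array(cs)+.5)/4-.5+[145,155]
# caddy local rim corners matching: top-left=(-x,-y), top-right=(-x,+y), bottom-right=(+x,+y), bottom-left=(+x,-y)
C=np.array([[-70.5,-114,20],[-70.5,114,20],[70.5,114,20],[70.5,-114,20]])/1000
def r(q): return np.r_[(proj('top',place(C,q))-ct).ravel(),(proj('side',place(C,q))-cs).ravel()]
s=least_squares(r,[.6,-.1,0,3.0]); print('caddy',np.round(s.x,4),np.round(s.fun.reshape(2,4,2),1).tolist())
E
python3 fit.py
```

```text
tapered top [5, 5, 6, 8, 39] tapered side [0, 0, 15, 27, 308] [0.5478 0.0667 0.0185] [-0.09 -0.15  0.15  0.03]
domed top [4, 4, 12, 14, 123] domed side [0, 0, 19, 24, 347] [0.649  0.1476 0.0115] [-0.21 -0.29  0.32  0.07]
bush top [3, 3, 18, 17, 194] bush side [2, 2, 22, 25, 429] [0.5246 0.301  0.0043] [ 0.06  0.08 -0.08 -0.02]
bar top [3, 5, 30, 11, 246] bar side [3, 2, 28, 35, 536] [ 0.429   0.2419  0.0042 -1.4634] [ 0.04 -0.02  0.6  -0.22  0.02 -0.    0.02  0.   -0.21  0.08]
ring top [4, 3, 16, 16, 85] ring side [3, 3, 19, 22, 352] [0.4429 0.1114 0.0041] [-0.03 -0.05  0.05  0.01]
worn top [4, 4, 10, 10, 80] worn side [2, 2, 12, 21, 187] [0.5311 0.1885 0.005 ] [ 0.01  0.01 -0.01 -0.  ]
short top [3, 3, 13, 16, 121] short side [0, 0, 22, 20, 320] [0.6193 0.2611 0.0079 0.2796] [-0.29 -0.36 -0.1  -0.03  0.37  0.37  0.08 -0.48 -0.44 -0.48]
caddy [ 0.5402 -0.2048 -0.0037  2.9405] [[[-0.4, -0.3], [0.5, -0.0], [0.6, 0.0], [-0.4, 0.0]], [[-0.4, -0.1], [-0.1, -0.3], [0.8, -0.6], [-0.2, 1.3]]]
```

```bash
sed -i 's/(h\[...,2\]>30)/(h[...,2]>25)\&((h[...,0]<=hr)|(h[...,0]>170))/' vis.py
sed -i 's/uv,st=mask(im,b,None)/uv,st=mask(im,b,40 if k in("bush","ring") else 11)/' fit.py
sed -i 's/    print(np.round(s.x,4),np.round(s.fun,2))/    print(np.round(s.x,4),np.round(s.fun,2))\n    f=lambda q:res(np.r_[q[:2],.002,q[2:]])\n    s=least_squares(f,np.delete(s.x,2),diff_step=1e-3); print("   z=2mm:",np.round(s.x,4),np.round(s.fun,2))/' fit.py
python3 fit.py
```

```text
tapered top [5, 5, 6, 8, 34] tapered side [3, 3, 8, 24, 101] [0.5511 0.0673 0.0039] [-0.06 -0.1   0.1   0.02]
   z=2mm: [0.5518 0.0667] [ 0.15 -0.19  0.07  0.37]
domed top [4, 4, 12, 14, 120] domed side [3, 3, 12, 21, 133] [0.6513 0.1486 0.0048] [-0.28 -0.39  0.42  0.09]
   z=2mm: [0.6526 0.1479] [ 0.03 -0.54  0.37  0.62]
bush top [3, 3, 18, 17, 194] bush side [2, 2, 22, 25, 429] [0.5246 0.301  0.0043] [ 0.06  0.08 -0.08 -0.02]
   z=2mm: [0.5255 0.3005] [ 0.38 -0.09 -0.11  0.4 ]
bar top [26, 5, 2, 1, 2] bar side [3, 2, 27, 35, 408] [ 0.4498  0.2181 -0.0246 -1.3799] [ 0.07 -0.43  6.66 -1.27  0.94  0.23  0.27 -0.97  0.29  0.08]
   z=2mm: [ 0.4407  0.2254 -1.3518] [-3.57  1.41  6.92 -1.49  1.06  0.62 -4.57 -1.05  0.29  0.51]
ring top [4, 3, 16, 16, 85] ring side [3, 3, 19, 22, 352] [0.4429 0.1114 0.0041] [-0.03 -0.05  0.05  0.01]
   z=2mm: [0.4436 0.1107] [ 0.23 -0.18  0.02  0.41]
worn top [11, 12, 3, 2, 4] worn side [2, 2, 12, 21, 164] [0.5268 0.1835 0.0019] [-1.69 -2.56  2.52  0.51]
   z=2mm: [0.5268 0.1836] [-1.71 -2.55  2.52  0.49]
short top [3, 3, 7, 9, 22] short side [2, 3, 20, 17, 223] [0.6235 0.2638 0.0054 0.048 ] [ 1.86  2.43  0.47  0.29  1.66 -2.47 -0.56 -0.25  0.48  0.37]
   z=2mm: [0.6252 0.2631 0.0683] [ 2.3   2.2   0.46  0.32  1.66 -2.52  0.08 -0.23  0.45  0.33]
caddy [ 0.5402 -0.2048 -0.0037  2.9405] [[[-0.4, -0.3], [0.5, -0.0], [0.6, 0.0], [-0.4, 0.0]], [[-0.4, -0.1], [-0.1, -0.3], [0.8, -0.6], [-0.2, 1.3]]]
```

```bash
cat > go.py <<'E'
import sys, numpy as np
from scipy.spatial.transform import Rotation as R
from bench import ctrl
o=ctrl.get_obs(); w,x,y,z=o['orientation']; M=R.from_quat([x,y,z,w]).as_matrix()
psi=np.degrees(np.arctan2(M[1,1],M[0,1]))
print('t %.2f pos %s psi %.1f tilt %.4f gap %.1f F %s'%(o['clock'],np.round(o['position'],4),psi,M[2,2],o['finger_gap']*1e3,np.round(o['contact_force'],1)))
if len(sys.argv)>4:
    X=np.array(list(map(float,sys.argv[1:4]))); t=float(sys.argv[4])
    dp=(psi-t+90)%180-90 if len(sys.argv)<6 else psi-t
    f=np.radians(psi-dp); yv=np.array([np.cos(f),np.sin(f),0]); xv=np.array([-yv[1],yv[0],0])
    d=X-o['position']; T=np.array([d@xv,d@yv,-d[2]])/.5
    print('twist total %.4f (rows>=%.1f)  offset total xyz'%(dp/180,abs(dp)/7.16),np.round(T,4),'rows xy>=%.1f z>=%.1f'%(np.hypot(*T[:2])/.0834,abs(T[2])/.0834))
E
python3 - <<'E'
from vis import *
C=np.array([[-70.5,-114,20],[-70.5,114,20],[70.5,114,20],[70.5,-114,20]])/1000
ct=(np.array([(140,82),(678,172),(630,505),(85,410)])+.5)/8-.5+[290,145]; cs=(np.array([(445,125),(625,37),(741,90),(565,183)])+.5)/4-.5+[145,155]
r=lambda q:np.r_[(proj('top',place(C,np.r_[q[:2],0,q[2]]))-ct).ravel(),(proj('side',place(C,np.r_[q[:2],0,q[2]]))-cs).ravel()]
q=least_squares(r,[.54,-.2,2.94]).x; print(q)
for l in [(31.5,75),(31.5,0),(31.5,-75),(-37.5,0)]: print(l,place(np.array([[*l,0]])/1000,np.r_[q[:2],0,q[2]]).round(4))
# triangulate: purple tip, turquoise tip, bottle cap
def tri(a,b): return least_squares(lambda X:np.r_[proj('top',X)[0]-a,proj('side',X)[0]-b],[.5,.1,.05]).x.round(3)
print('purple',tri((284.5,187),(269.7,190)),'turq',tri((252.3,151.5),(219,194)))
E
python3 go.py 0.5515 0.067 0.12 45
```

```text
[ 0.53908073 -0.2032362   2.94100294]
(31.5, 75) [[ 0.4933 -0.2705  0.    ]]
(31.5, 0) [[ 0.5082 -0.197   0.    ]]
(31.5, -75) [[ 0.5232 -0.1235  0.    ]]
(-37.5, 0) [[ 0.5758 -0.2107  0.    ]]
purple [ 0.515 -0.027  0.078] turq [0.632 0.071 0.076]
t 0.10 pos [0.2798 0.6137 0.2304] psi 65.5 tilt -1.0000 gap 85.5 F [-1.   0.8  0.8]
twist total 0.1138 (rows>=2.9)  offset total xyz [-1.1573 -0.389   0.2209] rows xy>=14.6 z>=2.6
```

arm_command(
  deltas=[
    {"offset": [0,0,0],"twist": 0.0228},
    {"offset": [0,0,0],"twist": 0.0228},
    {"offset": [0,0,0],"twist": 0.0228},
    {"offset": [0,0,0],"twist": 0.0228},
    {"offset": [0,0,0],"twist": 0.0226},
  ],
  claw=50,
  grip_force=60,
)

```text
clock: 0.52
position: [0.2799, 0.6138, 0.2307]
orientation: [0.0, 0.384, 0.923, -0.001]
contact_force: [-0.1, -1.3, 0.1]
finger_gap: 0.0498
finger_force: 0.0
```

arm_command(
  deltas=[
    {"offset": [-0.058,-0.0195,0],"twist": 0},
    {"offset": [-0.058,-0.0195,0],"twist": 0},
    {"offset": [-0.058,-0.0195,0],"twist": 0},
    {"offset": [-0.058,-0.0195,0],"twist": 0},
    {"offset": [-0.058,-0.0195,0],"twist": 0},
  ],
)

```text
clock: 0.93
position: [0.3484, 0.4755, 0.2308]
orientation: [-0.0, 0.383, 0.924, -0.0]
contact_force: [0.6, -0.0, -1.2]
finger_gap: 0.0501
finger_force: 0.0
```

arm_command(
  deltas=[
    {"offset": [-0.058,-0.0195,0],"twist": 0},
    {"offset": [-0.058,-0.0195,0],"twist": 0},
    {"offset": [-0.058,-0.0195,0],"twist": 0},
    {"offset": [-0.058,-0.0195,0],"twist": 0},
    {"offset": [-0.058,-0.0195,0],"twist": 0},
  ],
)

```text
clock: 1.35
position: [0.4164, 0.3385, 0.231]
orientation: [-0.0, 0.383, 0.924, -0.0]
contact_force: [0.9, -0.4, -0.2]
finger_gap: 0.0504
finger_force: 0.0
```

arm_command(
  deltas=[
    {"offset": [-0.058,-0.0195,0.022],"twist": 0},
    {"offset": [-0.058,-0.0195,0.022],"twist": 0},
    {"offset": [-0.058,-0.0195,0.022],"twist": 0},
    {"offset": [-0.058,-0.0195,0.022],"twist": 0},
    {"offset": [-0.058,-0.0195,0.022],"twist": 0},
  ],
)

```text
clock: 1.77
position: [0.4844, 0.2017, 0.1757]
orientation: [-0.0, 0.383, 0.924, -0.0]
contact_force: [0.4, -0.8, 0.8]
finger_gap: 0.0504
finger_force: 0.0
```

arm_command(
  deltas=[
    {"offset": [-0.058,-0.0195,0.022],"twist": 0},
    {"offset": [-0.058,-0.0195,0.022],"twist": 0},
    {"offset": [-0.058,-0.0195,0.022],"twist": 0},
    {"offset": [-0.058,-0.0195,0.022],"twist": 0},
    {"offset": [0,0,0],"twist": 0},
  ],
)

```text
clock: 2.18
position: [0.5395, 0.0862, 0.1305]
orientation: [0.0, 0.387, 0.922, -0.002]
contact_force: [0.4, -0.2, 0.4]
finger_gap: 0.05
finger_force: 0.0
```

```bash
python3 go.py 0.5515 0.067 0.02 45
```

```text
t 2.18 pos [0.5395 0.0862 0.1305] psi 44.5 tilt -1.0000 gap 50.0 F [ 0.4 -0.2  0.4]
twist total -0.0027 (rows>=0.1)  offset total xyz [-0.044  -0.0102  0.2209] rows xy>=0.5 z>=2.6
```

arm_command(
  deltas=[
    {"offset": [-0.022,-0.005,0],"twist": 0},
    {"offset": [-0.022,-0.005,0],"twist": 0},
    {"offset": [0,0,0.02],"twist": 0},
    {"offset": [0,0,0.04],"twist": 0},
    {"offset": [0,0,0],"twist": 0},
  ],
)

```text
clock: 2.6
position: [0.5486, 0.075, 0.0994]
orientation: [-0.002, 0.382, 0.924, -0.001]
contact_force: [-0.5, -0.3, -0.5]
finger_gap: 0.0502
finger_force: 0.0
```

```bash
python3 go.py 0.5515 0.067 0.02 45;  python3 - <<'E'
from bench import read_camera
import cv2
ims=[cv2.resize(read_camera(n)[a:b,c:d,::-1],(400,400),interpolation=cv2.INTER_CUBIC) for n,a,b,c,d in(('side',170,270,190,290),('top',130,230,205,305))]
cv2.imwrite('pics/pre1.png',cv2.hconcat(ims))
E
```

```text
t 2.60 pos [0.5486 0.075  0.0994] psi 45.1 tilt -1.0000 gap 50.2 F [-0.5 -0.3 -0.5]
twist total 0.0004 (rows>=0.0)  offset total xyz [-0.0154 -0.0073  0.1589] rows xy>=0.2 z>=1.9
```

View pics/pre1.png

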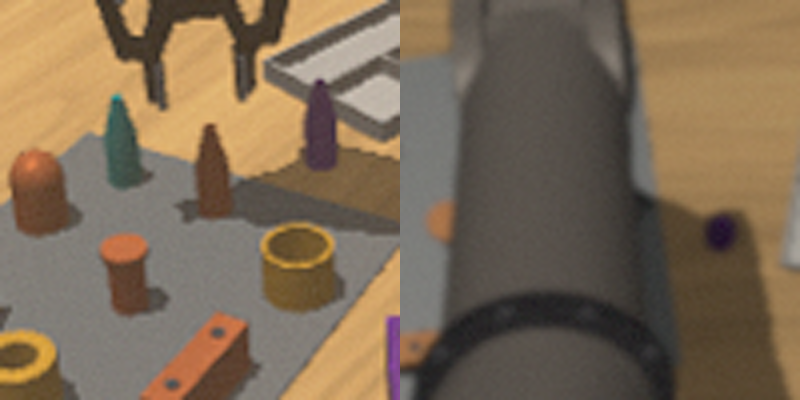

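The side crop shows the open fingers above the copper tapered electrode, whose tip is at (210,130). The turquoise and purple ones are clear on either side.

```bash
python3 go.py 0.5515 0.067 0.02 45
```

```text
t 2.70 pos [0.5499 0.0752 0.1017] psi 45.1 tilt -1.0000 gap 50.1 F [-0.2 -0.6  0.5]
twist total 0.0004 (rows>=0.0)  offset total xyz [-0.0138 -0.0093  0.1634] rows xy>=0.2 z>=2.0
```

```bash
python3 - <<'E'
s=open('go.py').read()
s=s.replace("from bench import ctrl\no=ctrl.get_obs();","from bench import ctrl, read_camera\nL=[ctrl.get_obs()]\nfor _ in range(4): read_camera('side'); L.append(ctrl.get_obs())\no=dict(L[-1])\nfor k in('position','orientation','contact_force'): o[k]=np.mean([l[k] for l in L],0)\nprint('sd mm',np.std([l['position'] for l in L],0).round(4)*1e3)\n",1)
open('go.py','w').write(s)
E
python3 go.py 0.5515 0.067 0.02 45
```

```text
File "go.py", line 9
    w,x,y,z=o['orientation']; M=R.from_quat([x,y,z,w]).as_matrix()
IndentationError: unexpected indent
```

```bash
sed -i 's/^ w,x/w,x/' go.py; python3 go.py 0.5515 0.067 0.02 45
```

```text
sd mm [0.5 0.1 0.5]
t 2.90 pos [0.5508 0.0751 0.1026] psi 45.1 tilt -1.0000 gap 50.4 F [ 0.1 -0.2  0.2]
twist total 0.0003 (rows>=0.0)  offset total xyz [-0.0125 -0.0105  0.1653] rows xy>=0.2 z>=2.0
```

arm_command(
  deltas=[
    {"offset": [-0.006,-0.005,0],"twist": 0},
    {"offset": [-0.006,-0.005,0],"twist": 0},
    {"offset": [0,0,0.04],"twist": 0},
    {"offset": [0,0,0.04],"twist": 0},
    {"offset": [0,0,0.04],"twist": 0},
  ],
)

```text
clock: 3.32
position: [0.5521, 0.0662, 0.0423]
orientation: [0.001, 0.383, 0.924, 0.0]
contact_force: [-0.4, 0.4, -0.7]
finger_gap: 0.0502
finger_force: 0.0
```

arm_command(
  deltas=[
    {"offset": [0,0,0.03],"twist": 0},
    {"offset": [0,0,0.014],"twist": 0},
    {"offset": [0,0,0],"twist": 0},
    {"offset": [0,0,0],"twist": 0},
    {"offset": [0,0,0],"twist": 0},
  ],
)

```text
clock: 3.73
position: [0.5523, 0.0666, 0.0213]
orientation: [0.001, 0.383, 0.924, 0.0]
contact_force: [-0.3, -0.4, -0.2]
finger_gap: 0.0499
finger_force: 0.0
```

```bash
python3 go.py 0.5515 0.067 0.02 45;  python3 - <<'E'
from bench import read_camera
import cv2
cv2.imwrite('pics/pre2.png',cv2.resize(read_camera('side')[170:270,190:310,::-1],None,fx=6,fy=6,interpolation=cv2.INTER_CUBIC))
E
```

```text
sd mm [0.1 0.1 0.1]
t 3.93 pos [0.5522 0.0668 0.0213] psi 45.0 tilt -1.0000 gap 50.0 F [-0.2 -0.4  0.1]
twist total -0.0000 (rows>=0.0)  offset total xyz [ 0.0013 -0.0007  0.0026] rows xy>=0.0 z>=0.0
```

View pics/pre2.png

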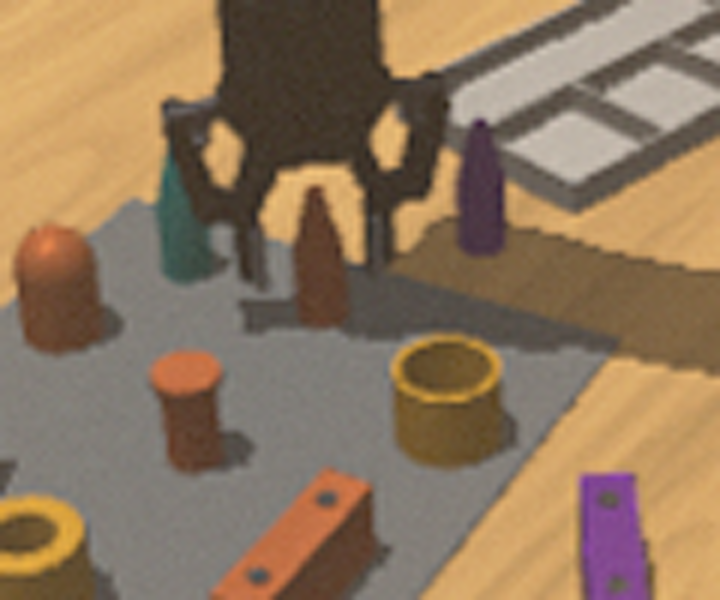

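The side crop shows the fingers either side of the electrode: tips at (258,285) and (378,270), electrode axis at x≈320. It is well centred, so I'll close.

arm_command(
  deltas=[
    {"offset": [0,0,0],"twist": 0},
    {"offset": [0,0,0],"twist": 0},
    {"offset": [0,0,0],"twist": 0},
    {"offset": [0,0,0],"twist": 0},
    {"offset": [0,0,0],"twist": 0},
  ],
  claw=15,
  grip_force=50,
)

```text
clock: 4.4
position: [0.5515, 0.0667, 0.0207]
orientation: [0.0, 0.383, 0.924, 0.0]
contact_force: [-2.7, 0.2, 6.0]
finger_gap: 0.0239
finger_force: 49.0
```

arm_command(
  deltas=[
    {"offset": [0,0,0],"twist": 0},
    {"offset": [0,0,-0.01],"twist": 0},
    {"offset": [0,0,-0.03],"twist": 0},
    {"offset": [0,0,-0.05],"twist": 0},
    {"offset": [0,0,-0.05],"twist": 0},
  ],
)

```text
clock: 4.82
position: [0.5501, 0.0665, 0.0902]
orientation: [-0.001, 0.383, 0.924, -0.001]
contact_force: [0.1, -0.7, -2.2]
finger_gap: 0.024
finger_force: 49.5
```

arm_command(
  deltas=[
    {"offset": [0,0,-0.05],"twist": 0},
    {"offset": [0,0,-0.02],"twist": 0},
    {"offset": [0,0,0],"twist": 0},
    {"offset": [0,0,0],"twist": 0},
    {"offset": [0,0,0],"twist": 0},
  ],
)

```text
clock: 5.23
position: [0.5502, 0.0667, 0.1237]
orientation: [-0.001, 0.383, 0.924, -0.001]
contact_force: [-0.3, -0.3, -2.6]
finger_gap: 0.0243
finger_force: 49.5
```

```bash
python3 go.py 0.4933 -0.2705 0.06 78
```

```text
sd mm [0.2 0.1 0.2]
t 5.43 pos [0.5503 0.0666 0.1237] psi 45.0 tilt -1.0000 gap 23.9 F [-0.3 -0.1 -2.7]
twist total -0.1833 (rows>=4.6)  offset total xyz [-0.0286 -0.6831  0.1275] rows xy>=8.2 z>=1.5
```

```bash
python3 go.py 0.4933 -0.2705 0.04 45
```

```text
sd mm [0.2 0.  0.3]
t 5.63 pos [0.551  0.0666 0.1245] psi 45.0 tilt -1.0000 gap 24.2 F [ 0.3  0.  -2.5]
twist total 0.0000 (rows>=0.0)  offset total xyz [-0.3951 -0.5583  0.169 ] rows xy>=8.2 z>=2.0
```

arm_command(
  deltas=[
    {"offset": [-0.033,-0.0465,0],"twist": 0},
    {"offset": [-0.033,-0.0465,0],"twist": 0},
    {"offset": [-0.033,-0.0465,0],"twist": 0},
    {"offset": [-0.033,-0.0465,0],"twist": 0},
    {"offset": [-0.033,-0.0465,0],"twist": 0},
  ],
)

```text
clock: 6.05
position: [0.5272, -0.0751, 0.1253]
orientation: [0.0, 0.383, 0.924, 0.0]
contact_force: [0.5, 0.4, -3.0]
finger_gap: 0.0241
finger_force: 49.6
```

arm_command(
  deltas=[
    {"offset": [-0.033,-0.0465,0],"twist": 0},
    {"offset": [-0.033,-0.0465,0],"twist": 0},
    {"offset": [-0.033,-0.0465,0],"twist": 0},
    {"offset": [-0.033,-0.0465,0],"twist": 0},
    {"offset": [-0.033,-0.0465,0],"twist": 0},
  ],
)

```text
clock: 6.47
position: [0.5034, -0.2157, 0.1253]
orientation: [0.0, 0.383, 0.924, 0.0]
contact_force: [0.6, -0.5, -2.7]
finger_gap: 0.024
finger_force: 49.6
```

arm_command(
  deltas=[
    {"offset": [-0.033,-0.0465,0],"twist": 0},
    {"offset": [-0.033,-0.0465,0],"twist": 0},
    {"offset": [0,0,0.03],"twist": 0},
    {"offset": [0,0,0.04],"twist": 0},
    {"offset": [0,0,0.03],"twist": 0},
  ],
)

```text
clock: 6.88
position: [0.4938, -0.2713, 0.0744]
orientation: [0.0, 0.383, 0.924, -0.0]
contact_force: [-0.5, -0.2, -3.4]
finger_gap: 0.0245
finger_force: 49.6
```

arm_command(
  deltas=[
    {"offset": [0,0,0],"twist": 0},
    {"offset": [0,0,0],"twist": 0},
    {"offset": [0,0,0],"twist": 0},
    {"offset": [0,0,0],"twist": 0},
    {"offset": [0,0,0],"twist": 0},
  ],
)

```text
clock: 7.3
position: [0.4949, -0.2708, 0.0763]
orientation: [0.001, 0.383, 0.924, 0.0]
contact_force: [-1.0, 0.4, -3.0]
finger_gap: 0.0244
finger_force: 49.6
```

```bash
python3 go.py 0.4933 -0.2705 0.0222 45;  python3 - <<'E'
from bench import read_camera
import cv2
cv2.imwrite('pics/pl1.png',cv2.resize(read_camera('side')[140:220,240:360,::-1],None,fx=6,fy=6,interpolation=cv2.INTER_CUBIC))
E
```

```text
sd mm [0.2 0.1 0.2]
t 7.50 pos [ 0.4947 -0.2707  0.076 ] psi 45.0 tilt -1.0000 gap 24.4 F [ 0.   0.2 -2.5]
twist total 0.0001 (rows>=0.0)  offset total xyz [ 0.0022 -0.0017  0.1077] rows xy>=0.0 z>=1.3
```

View pics/pl1.png

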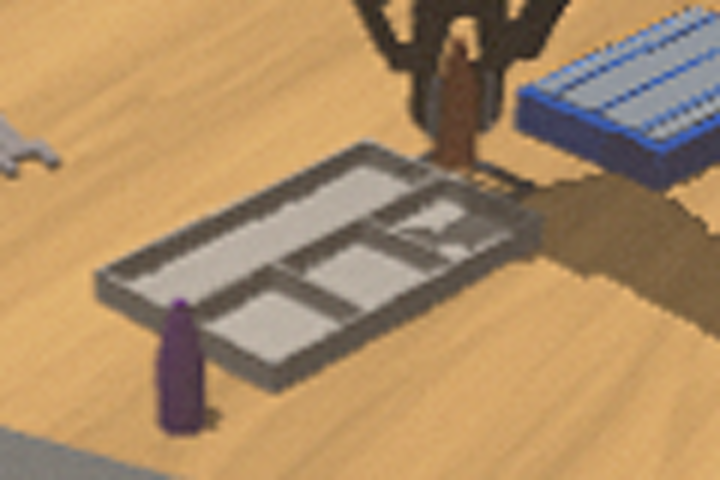

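The side crop shows the electrode held upright at (457,165), above the bay next to the handle. I'll lower it.

arm_command(
  deltas=[
    {"offset": [0.001,-0.001,0.03],"twist": 0},
    {"offset": [0.001,-0.001,0.03],"twist": 0},
    {"offset": [0,0,0.03],"twist": 0},
    {"offset": [0,0,0.008],"twist": 0},
    {"offset": [0,0,0],"twist": 0},
  ],
)

```text
clock: 7.97
position: [0.4919, -0.2701, 0.0253]
orientation: [-0.001, 0.383, 0.924, -0.0]
contact_force: [-0.1, -0.0, -3.0]
finger_gap: 0.0242
finger_force: 49.5
```

arm_command(
  deltas=[
    {"offset": [0,0,0],"twist": 0},
    {"offset": [0,0,0],"twist": 0},
    {"offset": [0,0,0.002],"twist": 0},
    {"offset": [0,0,0.002],"twist": 0},
    {"offset": [0,0,0],"twist": 0},
  ],
)

```text
clock: 8.38
position: [0.493, -0.2706, 0.0246]
orientation: [0.0, 0.383, 0.924, 0.0]
contact_force: [0.5, 0.6, -2.9]
finger_gap: 0.0241
finger_force: 49.6
```

```bash
python3 go.py 0.4933 -0.2705 0.0222 45
```

```text
sd mm [0.1 0.  0.1]
t 8.58 pos [ 0.4929 -0.2706  0.0245] psi 45.0 tilt -1.0000 gap 24.2 F [-0.1 -0.  -2.8]
twist total 0.0000 (rows>=0.0)  offset total xyz [-0.0005  0.0007  0.0046] rows xy>=0.0 z>=0.1
```

Lower in 0.5 mm steps until the force changes.

arm_command(
  deltas=[
    {"offset": [0,0,0.001],"twist": 0},
    {"offset": [0,0,0.001],"twist": 0},
    {"offset": [0,0,0],"twist": 0},
    {"offset": [0,0,0],"twist": 0},
    {"offset": [0,0,0],"twist": 0},
  ],
)

```text
clock: 9.0
position: [0.4928, -0.2705, 0.0233]
orientation: [-0.0, 0.383, 0.924, 0.0]
contact_force: [-0.2, 0.0, -3.5]
finger_gap: 0.0242
finger_force: 49.6
```

arm_command(
  deltas=[
    {"offset": [0,0,0.001],"twist": 0},
    {"offset": [0,0,0.001],"twist": 0},
    {"offset": [0,0,0],"twist": 0},
    {"offset": [0,0,0],"twist": 0},
    {"offset": [0,0,0],"twist": 0},
  ],
)

```text
clock: 9.42
position: [0.4927, -0.2705, 0.0223]
orientation: [-0.0, 0.383, 0.924, 0.0]
contact_force: [-0.2, 0.2, -2.2]
finger_gap: 0.0238
finger_force: 49.6
```

arm_command(
  deltas=[
    {"offset": [0,0,0.001],"twist": 0},
    {"offset": [0,0,0],"twist": 0},
    {"offset": [0,0,0],"twist": 0},
    {"offset": [0,0,0],"twist": 0},
    {"offset": [0,0,0],"twist": 0},
  ],
)

```text
clock: 9.83
position: [0.4928, -0.2706, 0.0218]
orientation: [0.0, 0.383, 0.924, 0.0]
contact_force: [-1.0, 0.1, -2.6]
finger_gap: 0.0242
finger_force: 49.7
```

arm_command(
  deltas=[
    {"offset": [0,0,0.001],"twist": 0},
    {"offset": [0,0,0],"twist": 0},
    {"offset": [0,0,0],"twist": 0},
    {"offset": [0,0,0],"twist": 0},
    {"offset": [0,0,0],"twist": 0},
  ],
)

```text
clock: 10.25
position: [0.4929, -0.2707, 0.0217]
orientation: [0.0, 0.383, 0.924, 0.0]
contact_force: [-2.6, 1.1, 5.5]
finger_gap: 0.0243
finger_force: 50.4
```

arm_command(
  deltas=[
    {"offset": [0,0,0],"twist": 0},
    {"offset": [0,0,0],"twist": 0},
    {"offset": [0,0,0],"twist": 0},
    {"offset": [0,0,-0.03],"twist": 0},
    {"offset": [0,0,-0.07],"twist": 0},
  ],
  claw=40,
)

```text
clock: 10.67
position: [0.49, -0.269, 0.0682]
orientation: [-0.004, 0.382, 0.924, -0.0]
contact_force: [0.6, 0.7, 0.5]
finger_gap: 0.0399
finger_force: 0.0
```

arm_command(
  deltas=[
    {"offset": [0,0,-0.07],"twist": 0},
    {"offset": [0,0,-0.07],"twist": 0},
    {"offset": [0,0,0],"twist": 0.035},
    {"offset": [0,0,0],"twist": 0.035},
    {"offset": [0,0,0],"twist": 0.035},
  ],
  claw=62,
)

```text
clock: 11.08
position: [0.4933, -0.2707, 0.1422]
orientation: [0.001, 0.531, 0.847, 0.0]
contact_force: [0.6, 0.2, -0.5]
finger_gap: 0.0617
finger_force: 0.0
```

arm_command(
  deltas=[
    {"offset": [0,0,0],"twist": 0.035},
    {"offset": [0,0,0],"twist": 0.035},
    {"offset": [0,0,0],"twist": 0.035},
    {"offset": [0,0,0],"twist": 0.035},
    {"offset": [0,0,0],"twist": 0.035},
  ],
)

```text
clock: 11.5
position: [0.4928, -0.2705, 0.1412]
orientation: [0.0, 0.741, 0.671, -0.0]
contact_force: [1.0, -0.5, -0.4]
finger_gap: 0.0622
finger_force: 0.0
```

arm_command(
  deltas=[
    {"offset": [0,0,0],"twist": 0.034},
    {"offset": [0,0,0],"twist": 0},
    {"offset": [0,0,0],"twist": 0},
    {"offset": [0,0,0],"twist": 0},
    {"offset": [0,0,0],"twist": 0},
  ],
)

```text
clock: 11.92
position: [0.4928, -0.2706, 0.1413]
orientation: [-0.0, 0.774, 0.633, 0.0]
contact_force: [0.8, -1.3, -0.3]
finger_gap: 0.062
finger_force: 0.0
```

```bash
python3 go.py 0.652 0.148 0.02 -11.5; python3 - <<'E'
from bench import read_camera
import cv2
cv2.imwrite('pics/after1.png',cv2.resize(read_camera('side')[140:220,240:360,::-1],None,fx=6,fy=6,interpolation=cv2.INTER_CUBIC))
E
```

```text
sd mm [0. 0. 0.]
t 12.12 pos [ 0.4927 -0.2706  0.1413] psi -11.4 tilt -1.0000 gap 62.0 F [ 0.5 -0.   0. ]
twist total 0.0003 (rows>=0.0)  offset total xyz [0.8839 0.1452 0.2426] rows xy>=10.7 z>=2.9
```

View pics/after1.png

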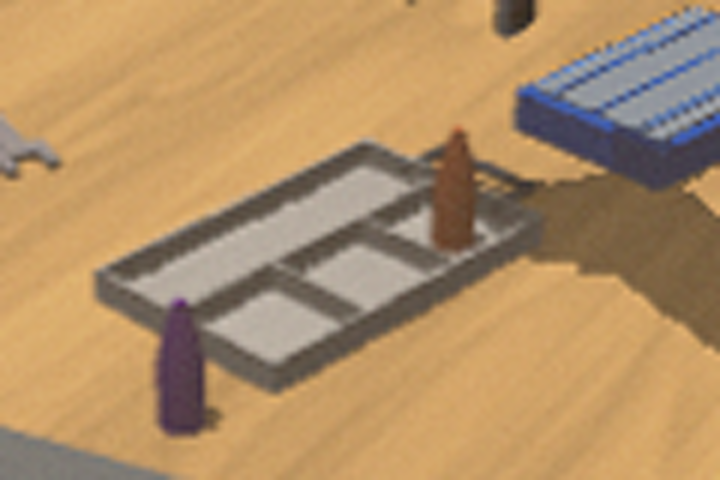

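The tapered electrode stands upright on the floor of the bay by the handle, base at (452,245). Next is the domed one.

arm_command(
  deltas=[
    {"offset": [0.063,0.0105,0],"twist": 0},
    {"offset": [0.063,0.0105,0],"twist": 0},
    {"offset": [0.063,0.0105,0],"twist": 0},
    {"offset": [0.063,0.0105,0],"twist": 0},
    {"offset": [0.063,0.0105,0],"twist": 0},
  ],
)

```text
clock: 12.58
position: [0.5503, -0.1201, 0.1414]
orientation: [0.0, 0.774, 0.633, 0.0]
contact_force: [0.2, -0.7, -0.1]
finger_gap: 0.0623
finger_force: 0.0
```

arm_command(
  deltas=[
    {"offset": [0.063,0.0105,0],"twist": 0},
    {"offset": [0.063,0.0105,0],"twist": 0},
    {"offset": [0.063,0.0105,0],"twist": 0},
    {"offset": [0.063,0.0105,0],"twist": 0},
    {"offset": [0.063,0.0105,0],"twist": 0},
  ],
)

```text
clock: 13.0
position: [0.6075, 0.0293, 0.1414]
orientation: [-0.0, 0.774, 0.633, 0.0]
contact_force: [0.0, -0.1, 0.2]
finger_gap: 0.0619
finger_force: 0.0
```

arm_command(
  deltas=[
    {"offset": [0.063,0.0105,0],"twist": 0},
    {"offset": [0.063,0.0105,0],"twist": 0},
    {"offset": [0.063,0.0105,0],"twist": 0},
    {"offset": [0.063,0.0105,0],"twist": 0},
    {"offset": [0,0,0.04],"twist": 0},
  ],
)

```text
clock: 13.42
position: [0.6568, 0.1568, 0.1241]
orientation: [-0.0, 0.771, 0.636, 0.005]
contact_force: [0.3, 2.3, 0.1]
finger_gap: 0.0618
finger_force: 0.0
```

arm_command(
  deltas=[
    {"offset": [0,0,0.04],"twist": 0},
    {"offset": [0,0,0],"twist": 0},
    {"offset": [0,0,0],"twist": 0},
    {"offset": [0,0,0],"twist": 0},
    {"offset": [0,0,0],"twist": 0},
  ],
)

```text
clock: 13.83
position: [0.6537, 0.1463, 0.1028]
orientation: [0.0, 0.775, 0.632, 0.001]
contact_force: [-0.2, 0.3, -0.2]
finger_gap: 0.062
finger_force: 0.0
```

```bash
python3 go.py 0.652 0.148 0.018 -11.5
```

```text
sd mm [0.2 0.2 0.2]
t 14.03 pos [0.6535 0.1465 0.1026] psi -11.6 tilt -1.0000 gap 61.8 F [ 0.2 -0.  -0.1]
twist total -0.0003 (rows>=0.0)  offset total xyz [ 0.0022 -0.0036  0.1692] rows xy>=0.1 z>=2.0
```

arm_command(
  deltas=[
    {"offset": [0.002,-0.003,0.03],"twist": 0},
    {"offset": [0,0,0.04],"twist": 0},
    {"offset": [0,0,0.04],"twist": 0},
    {"offset": [0,0,0.03],"twist": 0},
    {"offset": [0,0,0.02],"twist": 0},
  ],
)

```text
clock: 14.45
position: [0.6508, 0.1481, 0.0198]
orientation: [-0.0, 0.774, 0.633, -0.001]
contact_force: [0.6, -0.8, -0.2]
finger_gap: 0.0618
finger_force: 0.0
```

arm_command(
  deltas=[
    {"offset": [0,0,0.008],"twist": 0},
    {"offset": [0,0,0],"twist": 0},
    {"offset": [0,0,0],"twist": 0},
    {"offset": [0,0,0],"twist": 0},
    {"offset": [0,0,0],"twist": 0},
  ],
)

```text
clock: 14.87
position: [0.6523, 0.1483, 0.0184]
orientation: [0.0, 0.774, 0.633, 0.001]
contact_force: [-0.3, -0.7, 0.3]
finger_gap: 0.0624
finger_force: 0.0
```

```bash
python3 go.py 0.652 0.148 0.018 -11.5
```

```text
sd mm [0.2 0.  0.2]
t 15.07 pos [0.652  0.1483 0.0181] psi -11.5 tilt -1.0000 gap 61.7 F [-0.2 -0.3 -0.1]
twist total -0.0001 (rows>=0.0)  offset total xyz [-0.0006  0.      0.0001] rows xy>=0.0 z>=0.0
```

arm_command(
  deltas=[
    {"offset": [0,0,0],"twist": 0},
    {"offset": [0,0,0],"twist": 0},
    {"offset": [0,0,0],"twist": 0},
    {"offset": [0,0,0],"twist": 0},
    {"offset": [0,0,0],"twist": 0},
  ],
  claw=25,
)

```text
clock: 15.48
position: [0.6512, 0.1483, 0.0177]
orientation: [-0.0, 0.774, 0.633, -0.0]
contact_force: [-2.5, -1.4, 5.5]
finger_gap: 0.0387
finger_force: 50.1
```

```bash
python3 go.py 0.652 0.148 0.018 -11.5
```

```text
sd mm [0. 0. 0.]
t 15.68 pos [0.6512 0.1484 0.0177] psi -11.5 tilt -1.0000 gap 39.1 F [-2.9 -0.3  5.4]
twist total -0.0001 (rows>=0.0)  offset total xyz [-0.0004  0.0017 -0.0006] rows xy>=0.0 z>=0.0
```

arm_command(
  deltas=[
    {"offset": [0,0,-0.01],"twist": 0},
    {"offset": [0,0,-0.03],"twist": 0},
    {"offset": [0,0,-0.05],"twist": 0},
    {"offset": [0,0,-0.05],"twist": 0},
    {"offset": [0,0,-0.05],"twist": 0},
  ],
)

```text
clock: 16.1
position: [0.6511, 0.1478, 0.1136]
orientation: [0.0, 0.775, 0.632, -0.0]
contact_force: [1.1, 0.2, -3.7]
finger_gap: 0.0382
finger_force: 51.2
```

arm_command(
  deltas=[
    {"offset": [0,0,-0.02],"twist": 0},
    {"offset": [0,0,-0.01],"twist": 0},
    {"offset": [0,0,0],"twist": 0},
    {"offset": [0,0,0],"twist": 0},
    {"offset": [0,0,0],"twist": 0},
  ],
)

```text
clock: 16.52
position: [0.6503, 0.1481, 0.1255]
orientation: [-0.001, 0.774, 0.633, -0.001]
contact_force: [-0.0, -0.2, -5.0]
finger_gap: 0.0387
finger_force: 51.3
```

```bash
python3 go.py 0.5082 -0.197 0.025 -11.5
```

```text
sd mm [0.3 0.  0.3]
t 16.72 pos [0.6506 0.148  0.1258] psi -11.5 tilt -1.0000 gap 38.6 F [-0.  -0.2 -5. ]
twist total -0.0001 (rows>=0.0)  offset total xyz [-0.733  -0.1416  0.2016] rows xy>=9.0 z>=2.4
```

arm_command(
  deltas=[
    {"offset": [-0.03,-0.006,0],"twist": 0},
    {"offset": [-0.06,-0.0116,0],"twist": 0},
    {"offset": [-0.06,-0.0116,0],"twist": 0},
    {"offset": [-0.06,-0.0116,0],"twist": 0},
    {"offset": [-0.06,-0.0116,0],"twist": 0},
  ],
)

```text
clock: 17.13
position: [0.5979, 0.0193, 0.1271]
orientation: [0.0, 0.775, 0.633, -0.0]
contact_force: [-0.2, -0.7, -5.3]
finger_gap: 0.0387
finger_force: 51.3
```

arm_command(
  deltas=[
    {"offset": [-0.06,-0.0116,0],"twist": 0},
    {"offset": [-0.06,-0.0116,0],"twist": 0},
    {"offset": [-0.06,-0.0116,0],"twist": 0},
    {"offset": [-0.06,-0.0116,0],"twist": 0},
    {"offset": [-0.06,-0.0116,0],"twist": 0},
  ],
)

```text
clock: 17.55
position: [0.5394, -0.1219, 0.1273]
orientation: [0.0, 0.775, 0.632, -0.0]
contact_force: [0.3, -0.2, -5.0]
finger_gap: 0.0383
finger_force: 51.3
```

arm_command(
  deltas=[
    {"offset": [-0.06,-0.0116,0],"twist": 0},
    {"offset": [-0.06,-0.0116,0],"twist": 0},
    {"offset": [-0.03,-0.0058,0],"twist": 0},
    {"offset": [-0.013,-0.0022,0],"twist": 0},
    {"offset": [0,0,0.03],"twist": 0},
  ],
)

```text
clock: 17.97
position: [0.5097, -0.2001, 0.1145]
orientation: [0.002, 0.776, 0.631, 0.001]
contact_force: [1.5, -0.1, -4.6]
finger_gap: 0.0388
finger_force: 51.4
```

arm_command(
  deltas=[
    {"offset": [0,0,0.05],"twist": 0},
    {"offset": [0,0,0.05],"twist": 0},
    {"offset": [0,0,0.03],"twist": 0},
    {"offset": [0,0,0],"twist": 0},
    {"offset": [0,0,0],"twist": 0},
  ],
)

```text
clock: 18.38
position: [0.5088, -0.1963, 0.0469]
orientation: [-0.001, 0.774, 0.633, -0.0]
contact_force: [-0.1, -0.4, -4.5]
finger_gap: 0.0387
finger_force: 51.6
```

```bash
python3 go.py 0.5082 -0.197 0.020 -11.5
```

```text
sd mm [0.5 0.3 0.6]
t 18.58 pos [ 0.5097 -0.1968  0.048 ] psi -11.5 tilt -1.0000 gap 38.7 F [ 0.1 -0.2 -4.3]
twist total 0.0000 (rows>=0.0)  offset total xyz [-0.001  -0.0029  0.056 ] rows xy>=0.0 z>=0.7
```

arm_command(
  deltas=[
    {"offset": [-0.001,-0.003,0.01],"twist": 0},
    {"offset": [0,0,0.02],"twist": 0},
    {"offset": [0,0,0.015],"twist": 0},
    {"offset": [0,0,0.008],"twist": 0},
    {"offset": [0,0,0],"twist": 0},
  ],
)

```text
clock: 19.0
position: [0.5064, -0.1967, 0.0194]
orientation: [-0.001, 0.774, 0.633, -0.001]
contact_force: [0.7, -0.4, -5.0]
finger_gap: 0.0386
finger_force: 51.7
```

arm_command(
  deltas=[
    {"offset": [0,0,0],"twist": 0},
    {"offset": [0,0,0],"twist": 0},
    {"offset": [0,0,0.001],"twist": 0},
    {"offset": [0,0,0],"twist": 0},
    {"offset": [0,0,0],"twist": 0},
  ],
)

```text
clock: 19.42
position: [0.5076, -0.197, 0.0205]
orientation: [0.0, 0.774, 0.633, 0.0]
contact_force: [0.1, 0.4, -5.6]
finger_gap: 0.0388
finger_force: 51.7
```

```bash
python3 go.py 0.5082 -0.197 0.019 -11.5
```

```text
sd mm [0. 0. 0.]
t 19.62 pos [ 0.5075 -0.197   0.0204] psi -11.5 tilt -1.0000 gap 38.4 F [ 0.2  0.3 -4.6]
twist total -0.0001 (rows>=0.0)  offset total xyz [0.0003 0.0013 0.0029] rows xy>=0.0 z>=0.0
```

arm_command(
  deltas=[
    {"offset": [0,0,0.001],"twist": 0},
    {"offset": [0,0,0.001],"twist": 0},
    {"offset": [0,0,0],"twist": 0},
    {"offset": [0,0,0],"twist": 0},
    {"offset": [0,0,0],"twist": 0},
  ],
)

```text
clock: 20.03
position: [0.5074, -0.197, 0.0192]
orientation: [-0.0, 0.774, 0.633, -0.0]
contact_force: [-0.5, -0.3, -4.8]
finger_gap: 0.0382
finger_force: 51.7
```

arm_command(
  deltas=[
    {"offset": [0,0,0.001],"twist": 0},
    {"offset": [0,0,0],"twist": 0},
    {"offset": [0,0,0],"twist": 0},
    {"offset": [0,0,0],"twist": 0},
    {"offset": [0,0,0],"twist": 0},
  ],
)

```text
clock: 20.45
position: [0.5074, -0.197, 0.0188]
orientation: [-0.0, 0.774, 0.633, -0.0]
contact_force: [-0.6, -0.5, -5.1]
finger_gap: 0.0385
finger_force: 51.7
```

arm_command(
  deltas=[
    {"offset": [0,0,0.001],"twist": 0},
    {"offset": [0,0,0],"twist": 0},
    {"offset": [0,0,0],"twist": 0},
    {"offset": [0,0,0],"twist": 0},
    {"offset": [0,0,0],"twist": 0},
  ],
)

```text
clock: 20.87
position: [0.5075, -0.197, 0.0187]
orientation: [-0.0, 0.775, 0.633, 0.0]
contact_force: [-3.4, 1.3, 5.5]
finger_gap: 0.0386
finger_force: 52.6
```

arm_command(
  deltas=[
    {"offset": [0,0,0],"twist": 0},
    {"offset": [0,0,0],"twist": 0},
    {"offset": [0,0,0],"twist": 0},
    {"offset": [0,0,-0.03],"twist": 0},
    {"offset": [0,0,-0.06],"twist": 0},
  ],
  claw=54,
)

```text
clock: 21.28
position: [0.5054, -0.1963, 0.0612]
orientation: [-0.002, 0.774, 0.633, -0.002]
contact_force: [0.3, -0.2, 1.1]
finger_gap: 0.0544
finger_force: 0.0
```

arm_command(
  deltas=[
    {"offset": [0,0,-0.06],"twist": 0},
    {"offset": [0,0,-0.06],"twist": 0},
    {"offset": [0,0,-0.02],"twist": 0},
    {"offset": [0,0,0],"twist": 0},
    {"offset": [0,0,0],"twist": 0},
  ],
  claw=70,
)

```text
clock: 21.7
position: [0.5077, -0.1968, 0.1332]
orientation: [0.0, 0.774, 0.633, 0.0]
contact_force: [-0.1, 0.0, -0.6]
finger_gap: 0.0699
finger_force: 0.0
```

```bash
python3 go.py 0.525 0.3008 0.0165 -11.5
```

```text
sd mm [0.5 0.1 0.5]
t 21.90 pos [ 0.5069 -0.1966  0.1323] psi -11.5 tilt -1.0000 gap 70.2 F [-0.2  0.2 -0.5]
twist total 0.0000 (rows>=0.0)  offset total xyz [ 0.9821 -0.1628  0.2315] rows xy>=11.9 z>=2.8
```

arm_command(
  deltas=[
    {"offset": [0.03,-0.005,0],"twist": 0},
    {"offset": [0.065,-0.0108,0],"twist": 0},
    {"offset": [0.065,-0.0108,0],"twist": 0},
    {"offset": [0.065,-0.0108,0],"twist": 0},
    {"offset": [0.065,-0.0108,0],"twist": 0},
  ],
)

```text
clock: 22.32
position: [0.512, -0.0489, 0.1323]
orientation: [-0.0, 0.775, 0.632, -0.001]
contact_force: [0.4, 0.5, -0.4]
finger_gap: 0.0701
finger_force: 0.0
```

arm_command(
  deltas=[
    {"offset": [0.065,-0.0108,0],"twist": 0},
    {"offset": [0.065,-0.0108,0],"twist": 0},
    {"offset": [0.065,-0.0108,0],"twist": 0},
    {"offset": [0.065,-0.0108,0],"twist": 0},
    {"offset": [0.065,-0.0108,0],"twist": 0},
  ],
)

```text
clock: 22.73
position: [0.518, 0.1159, 0.1323]
orientation: [-0.0, 0.775, 0.633, -0.001]
contact_force: [-0.2, -0.6, -0.3]
finger_gap: 0.0703
finger_force: 0.0
```

arm_command(
  deltas=[
    {"offset": [0.065,-0.0108,0],"twist": 0},
    {"offset": [0.065,-0.0108,0],"twist": 0},
    {"offset": [0.065,-0.0108,0],"twist": 0},
    {"offset": [0.065,-0.0108,0],"twist": 0},
    {"offset": [0.065,-0.0108,0],"twist": 0},
  ],
)

```text
clock: 23.15
position: [0.524, 0.2804, 0.1321]
orientation: [-0.0, 0.774, 0.633, -0.001]
contact_force: [1.3, 0.2, 0.2]
finger_gap: 0.07
finger_force: 0.0
```

arm_command(
  deltas=[
    {"offset": [0.03,-0.005,0],"twist": 0},
    {"offset": [0.012,-0.0016,0],"twist": 0},
    {"offset": [0,0,0.03],"twist": 0},
    {"offset": [0,0,0.04],"twist": 0},
    {"offset": [0,0,0.01],"twist": 0},
  ],
)

```text
clock: 23.57
position: [0.5243, 0.2974, 0.0904]
orientation: [0.0, 0.775, 0.632, -0.003]
contact_force: [-1.1, 0.1, -0.1]
finger_gap: 0.0698
finger_force: 0.0
```

arm_command(
  deltas=[
    {"offset": [0,0,0],"twist": 0},
    {"offset": [0,0,0],"twist": 0},
    {"offset": [0,0,0],"twist": 0},
    {"offset": [0,0,0],"twist": 0},
    {"offset": [0,0,0],"twist": 0},
  ],
)

```text
clock: 23.98
position: [0.5262, 0.3004, 0.0942]
orientation: [-0.0, 0.775, 0.632, 0.001]
contact_force: [-0.9, -0.4, -0.3]
finger_gap: 0.0698
finger_force: 0.0
```

```bash
python3 go.py 0.525 0.3008 0.0165 -11.5; python3 - <<'E'
from bench import read_camera
import cv2
cv2.imwrite('pics/pre3.png',cv2.resize(read_camera('side')[145:285,160:360,::-1],None,fx=4,fy=4,interpolation=cv2.INTER_CUBIC))
E
```

```text
sd mm [0.2 0.  0.2]
t 24.18 pos [0.526  0.3005 0.0939] psi -11.5 tilt -1.0000 gap 70.1 F [-0.2 -0.3 -0. ]
twist total -0.0001 (rows>=0.0)  offset total xyz [ 0.0002 -0.0021  0.1548] rows xy>=0.0 z>=1.9
```

View pics/pre3.png

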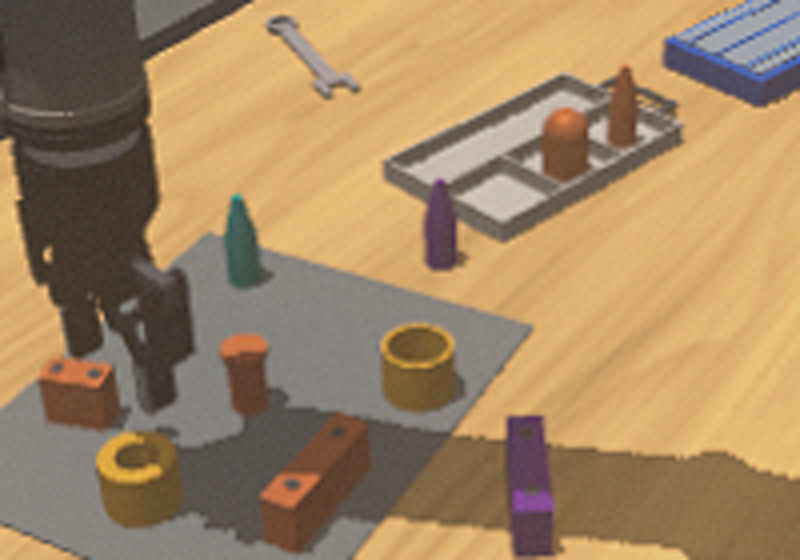

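Tapered and domed stand in their bays at (622,140) and (566,175). The gripper is centred over the thick-walled bush at (140,475). I'll go down on it.

arm_command(
  deltas=[
    {"offset": [0,-0.002,0.03],"twist": 0},
    {"offset": [0,0,0.04],"twist": 0},
    {"offset": [0,0,0.04],"twist": 0},
    {"offset": [0,0,0.03],"twist": 0},
    {"offset": [0,0,0.015],"twist": 0},
  ],
)

```text
clock: 24.65
position: [0.5236, 0.3001, 0.0139]
orientation: [-0.0, 0.774, 0.633, -0.001]
contact_force: [-0.6, -1.1, 0.1]
finger_gap: 0.0701
finger_force: 0.0
```

arm_command(
  deltas=[
    {"offset": [0,0,0],"twist": 0},
    {"offset": [0,0,0],"twist": 0},
    {"offset": [0,0,0],"twist": 0},
    {"offset": [0,0,0],"twist": 0},
    {"offset": [0,0,0],"twist": 0},
  ],
)

```text
clock: 25.07
position: [0.5253, 0.3009, 0.0168]
orientation: [-0.0, 0.774, 0.633, 0.001]
contact_force: [0.7, 0.7, -0.0]
finger_gap: 0.07
finger_force: 0.0
```

arm_command(
  deltas=[
    {"offset": [0,0,0],"twist": 0},
    {"offset": [0,0,0],"twist": 0},
    {"offset": [0,0,0],"twist": 0},
    {"offset": [0,0,0],"twist": 0},
    {"offset": [0,0,0],"twist": 0},
  ],
  claw=35,
)

```text
clock: 25.48
position: [0.5249, 0.3009, 0.0165]
orientation: [-0.0, 0.774, 0.633, 0.0]
contact_force: [-1.9, -0.6, 6.2]
finger_gap: 0.0477
finger_force: 53.0
```

```bash
python3 go.py 0.525 0.3008 0.0165 -11.5
```

```text
sd mm [0. 0. 0.]
t 25.68 pos [0.5249 0.3009 0.0165] psi -11.5 tilt -1.0000 gap 47.5 F [-1.8 -0.2  6.5]
twist total -0.0001 (rows>=0.0)  offset total xyz [-0.0001  0.0002 -0.    ] rows xy>=0.0 z>=0.0
```

arm_command(
  deltas=[
    {"offset": [0,0,-0.01],"twist": 0},
    {"offset": [0,0,-0.03],"twist": 0},
    {"offset": [0,0,-0.05],"twist": 0},
    {"offset": [0,0,-0.05],"twist": 0},
    {"offset": [0,0,-0.05],"twist": 0},
  ],
  grip_force=65,
)

```text
clock: 26.1
position: [0.5238, 0.2999, 0.1111]
orientation: [0.0, 0.775, 0.633, -0.001]
contact_force: [0.0, 0.8, -4.3]
finger_gap: 0.0478
finger_force: 68.1
```

arm_command(
  deltas=[
    {"offset": [0,0,-0.03],"twist": 0},
    {"offset": [0,0,-0.01],"twist": 0},
    {"offset": [0,0,0],"twist": 0},
    {"offset": [0,0,0],"twist": 0},
    {"offset": [0,0,0],"twist": 0},
  ],
)

```text
clock: 26.52
position: [0.5236, 0.3001, 0.1292]
orientation: [-0.0, 0.774, 0.633, -0.001]
contact_force: [-0.7, -0.3, -3.3]
finger_gap: 0.0472
finger_force: 68.4
```

```bash
python3 go.py 0.5232 -0.1235 0.0165 -11.5
```

```text
sd mm [0.3 0.1 0.2]
t 26.72 pos [0.5239 0.3001 0.1294] psi -11.5 tilt -1.0000 gap 47.9 F [-0.2  0.5 -4.1]
twist total -0.0001 (rows>=0.0)  offset total xyz [-0.8305  0.1676  0.2259] rows xy>=10.2 z>=2.7
```

arm_command(
  deltas=[
    {"offset": [-0.03,0.006,0],"twist": 0},
    {"offset": [-0.06,0.0121,0],"twist": 0},
    {"offset": [-0.06,0.0121,0],"twist": 0},
    {"offset": [-0.06,0.0121,0],"twist": 0},
    {"offset": [-0.06,0.0121,0],"twist": 0},
  ],
)

```text
clock: 27.13
position: [0.524, 0.1606, 0.1306]
orientation: [0.0, 0.775, 0.633, -0.0]
contact_force: [-0.2, -1.6, -4.5]
finger_gap: 0.0476
finger_force: 68.3
```

arm_command(
  deltas=[
    {"offset": [-0.06,0.0121,0],"twist": 0},
    {"offset": [-0.06,0.0121,0],"twist": 0},
    {"offset": [-0.06,0.0121,0],"twist": 0},
    {"offset": [-0.06,0.0121,0],"twist": 0},
    {"offset": [-0.06,0.0121,0],"twist": 0},
  ],
)

```text
clock: 27.55
position: [0.5235, 0.0076, 0.1307]
orientation: [0.0, 0.775, 0.632, -0.0]
contact_force: [1.0, -0.7, -3.8]
finger_gap: 0.0482
finger_force: 68.3
```

arm_command(
  deltas=[
    {"offset": [-0.06,0.0121,0],"twist": 0},
    {"offset": [-0.06,0.0121,0],"twist": 0},
    {"offset": [-0.06,0.0121,0],"twist": 0},
    {"offset": [-0.04,0.008,0],"twist": 0},
    {"offset": [-0.03,0.006,0],"twist": 0},
  ],
)

```text
clock: 27.97
position: [0.5228, -0.1214, 0.1309]
orientation: [0.0, 0.776, 0.631, -0.0]
contact_force: [-0.2, 0.7, -3.8]
finger_gap: 0.0472
finger_force: 68.3
```

arm_command(
  deltas=[
    {"offset": [-0.011,0.0024,0],"twist": 0},
    {"offset": [0,0,0.03],"twist": 0},
    {"offset": [0,0,0.05],"twist": 0},
    {"offset": [0,0,0.05],"twist": 0},
    {"offset": [0,0,0.03],"twist": 0},
  ],
)

```text
clock: 28.38
position: [0.5227, -0.1222, 0.0486]
orientation: [-0.001, 0.774, 0.633, -0.001]
contact_force: [-0.5, 0.4, -4.3]
finger_gap: 0.0475
finger_force: 68.1
```

arm_command(
  deltas=[
    {"offset": [0,0,0],"twist": 0},
    {"offset": [0,0,0],"twist": 0},
    {"offset": [0,0,0],"twist": 0},
    {"offset": [0,0,0],"twist": 0},
    {"offset": [0,0,0],"twist": 0},
  ],
)

```text
clock: 28.8
position: [0.5248, -0.1233, 0.052]
orientation: [0.001, 0.774, 0.633, 0.001]
contact_force: [0.6, -0.0, -4.3]
finger_gap: 0.0477
finger_force: 68.2
```

```bash
python3 go.py 0.5232 -0.1235 0.0175 -11.5
```

```text
sd mm [0.2 0.  0.2]
t 29.00 pos [ 0.5245 -0.1233  0.0516] psi -11.5 tilt -1.0000 gap 47.5 F [ 0.4  0.  -4.4]
twist total -0.0000 (rows>=0.0)  offset total xyz [-0.001  -0.0024  0.0682] rows xy>=0.0 z>=0.8
```

arm_command(
  deltas=[
    {"offset": [-0.001,-0.002,0.02],"twist": 0},
    {"offset": [0,0,0.02],"twist": 0},
    {"offset": [0,0,0.015],"twist": 0},
    {"offset": [0,0,0.006],"twist": 0},
    {"offset": [0,0,0.001],"twist": 0},
  ],
)

```text
clock: 29.42
position: [0.5218, -0.1235, 0.0184]
orientation: [-0.001, 0.775, 0.633, -0.001]
contact_force: [0.4, -0.0, -4.0]
finger_gap: 0.0473
finger_force: 68.4
```

arm_command(
  deltas=[
    {"offset": [0,0,0],"twist": 0},
    {"offset": [0,0,0],"twist": 0},
    {"offset": [0,0,0],"twist": 0},
    {"offset": [0,0,0],"twist": 0},
    {"offset": [0,0,0],"twist": 0},
  ],
)

```text
clock: 29.83
position: [0.523, -0.1236, 0.0201]
orientation: [0.0, 0.774, 0.633, 0.0]
contact_force: [-0.3, 0.7, -4.4]
finger_gap: 0.0476
finger_force: 68.4
```

arm_command(
  deltas=[
    {"offset": [0,0,0.001],"twist": 0},
    {"offset": [0,0,0.001],"twist": 0},
    {"offset": [0,0,0],"twist": 0},
    {"offset": [0,0,0],"twist": 0},
    {"offset": [0,0,0],"twist": 0},
  ],
)

```text
clock: 30.25
position: [0.5228, -0.1236, 0.0188]
orientation: [-0.0, 0.774, 0.633, -0.0]
contact_force: [-0.4, 0.4, -3.3]
finger_gap: 0.0478
finger_force: 68.4
```

arm_command(
  deltas=[
    {"offset": [0,0,0.001],"twist": 0},
    {"offset": [0,0,0],"twist": 0},
    {"offset": [0,0,0],"twist": 0},
    {"offset": [0,0,0],"twist": 0},
    {"offset": [0,0,0],"twist": 0},
  ],
)

```text
clock: 30.67
position: [0.5228, -0.1236, 0.0183]
orientation: [0.0, 0.774, 0.633, -0.0]
contact_force: [0.8, -0.6, -4.3]
finger_gap: 0.0475
finger_force: 68.4
```

arm_command(
  deltas=[
    {"offset": [0,0,0.001],"twist": 0},
    {"offset": [0,0,0],"twist": 0},
    {"offset": [0,0,0],"twist": 0},
    {"offset": [0,0,0],"twist": 0},
    {"offset": [0,0,0],"twist": 0},
  ],
)

```text
clock: 31.08
position: [0.5228, -0.1236, 0.0178]
orientation: [-0.0, 0.774, 0.633, 0.0]
contact_force: [-1.0, -0.2, -4.1]
finger_gap: 0.0477
finger_force: 68.4
```

arm_command(
  deltas=[
    {"offset": [0,0,0.001],"twist": 0},
    {"offset": [0,0,0],"twist": 0},
    {"offset": [0,0,0],"twist": 0},
    {"offset": [0,0,0],"twist": 0},
    {"offset": [0,0,0],"twist": 0},
  ],
)

```text
clock: 31.5
position: [0.5229, -0.1236, 0.0176]
orientation: [-0.0, 0.775, 0.633, 0.0]
contact_force: [-1.2, 1.0, 4.3]
finger_gap: 0.0473
finger_force: 69.2
```

arm_command(
  deltas=[
    {"offset": [0,0,0],"twist": 0},
    {"offset": [0,0,0],"twist": 0},
    {"offset": [0,0,0],"twist": 0},
    {"offset": [0,0,-0.03],"twist": 0},
    {"offset": [0,0,-0.06],"twist": 0},
  ],
  claw=64,
)

```text
clock: 31.92
position: [0.5206, -0.1231, 0.0603]
orientation: [-0.002, 0.774, 0.633, -0.002]
contact_force: [0.0, 0.2, -0.5]
finger_gap: 0.064
finger_force: 0.0
```

arm_command(
  deltas=[
    {"offset": [0,0,-0.06],"twist": 0},
    {"offset": [0,0,-0.06],"twist": 0},
    {"offset": [0,0,-0.02],"twist": -0.033},
    {"offset": [0,0,0],"twist": -0.033},
    {"offset": [0,0,0],"twist": -0.032},
  ],
  claw=46,
)

```text
clock: 32.33
position: [0.5237, -0.1236, 0.1335]
orientation: [0.001, 0.666, 0.746, 0.001]
contact_force: [-0.1, -0.9, -0.6]
finger_gap: 0.0458
finger_force: 0.0
```

arm_command(
  deltas=[
    {"offset": [0,0,0],"twist": 0},
    {"offset": [0,0,0],"twist": 0},
    {"offset": [0,0,0],"twist": 0},
    {"offset": [0,0,0],"twist": 0},
    {"offset": [0,0,0],"twist": 0},
  ],
)

```text
clock: 32.75
position: [0.5227, -0.1236, 0.132]
orientation: [-0.0, 0.669, 0.743, -0.0]
contact_force: [0.3, 0.2, 0.6]
finger_gap: 0.046
finger_force: 0.0
```

```bash
python3 go.py 0.4298 0.2413 0.019 6.15
```

```text
sd mm [0.  0.  0.1]
t 32.95 pos [ 0.5227 -0.1236  0.1321] psi 6.1 tilt -1.0000 gap 45.9 F [0.2 0.1 0.4]
twist total -0.0004 (rows>=0.0)  offset total xyz [ 0.7455 -0.1066  0.2262] rows xy>=9.0 z>=2.7
```

arm_command(
  deltas=[
    {"offset": [0.03,-0.0043,0],"twist": 0},
    {"offset": [0.06,-0.0086,0],"twist": 0},
    {"offset": [0.06,-0.0086,0],"twist": 0},
    {"offset": [0.06,-0.0086,0],"twist": 0},
    {"offset": [0.06,-0.0086,0],"twist": 0},
  ],
)

```text
clock: 33.37
position: [0.4887, 0.0097, 0.1323]
orientation: [0.0, 0.669, 0.744, 0.0]
contact_force: [1.1, 0.5, -0.3]
finger_gap: 0.0459
finger_force: 0.0
```

arm_command(
  deltas=[
    {"offset": [0.06,-0.0086,0],"twist": 0},
    {"offset": [0.06,-0.0086,0],"twist": 0},
    {"offset": [0.06,-0.0086,0],"twist": 0},
    {"offset": [0.06,-0.0086,0],"twist": 0},
    {"offset": [0.06,-0.0086,0],"twist": 0},
  ],
)

```text
clock: 33.78
position: [0.4513, 0.1568, 0.1324]
orientation: [0.0, 0.668, 0.744, 0.0]
contact_force: [0.7, 0.3, 0.3]
finger_gap: 0.0457
finger_force: 0.0
```

arm_command(
  deltas=[
    {"offset": [0.06,-0.0086,0],"twist": 0},
    {"offset": [0.06,-0.0086,0],"twist": 0},
    {"offset": [0.035,-0.005,0],"twist": 0},
    {"offset": [0.02,-0.0027,0],"twist": 0},
    {"offset": [0,0,0.03],"twist": 0},
  ],
)

```text
clock: 34.2
position: [0.431, 0.2446, 0.119]
orientation: [0.0, 0.667, 0.745, 0.003]
contact_force: [0.2, 0.1, -1.0]
finger_gap: 0.0456
finger_force: 0.0
```

arm_command(
  deltas=[
    {"offset": [0,0,0.04],"twist": 0},
    {"offset": [0,0,0.03],"twist": 0},
    {"offset": [0,0,0],"twist": 0},
    {"offset": [0,0,0],"twist": 0},
    {"offset": [0,0,0],"twist": 0},
  ],
)

```text
clock: 34.62
position: [0.4308, 0.2407, 0.083]
orientation: [0.0, 0.669, 0.743, 0.0]
contact_force: [0.8, -0.7, -0.5]
finger_gap: 0.0461
finger_force: 0.0
```

```bash
python3 go.py 0.4298 0.2413 0.019 6.15; python3 - <<'E'
from bench import read_camera
import cv2
cv2.imwrite('pics/pre4.png',cv2.resize(read_camera('side')[145:285,160:360,::-1],None,fx=4,fy=4,interpolation=cv2.INTER_CUBIC))
E
```

```text
sd mm [0.1 0.2 0.1]
t 34.82 pos [0.4308 0.2411 0.0832] psi 6.1 tilt -1.0000 gap 45.9 F [ 0.2 -0.2  0.1]
twist total -0.0004 (rows>=0.0)  offset total xyz [ 0.0006 -0.0019  0.1283] rows xy>=0.0 z>=1.5
```

View pics/pre4.png

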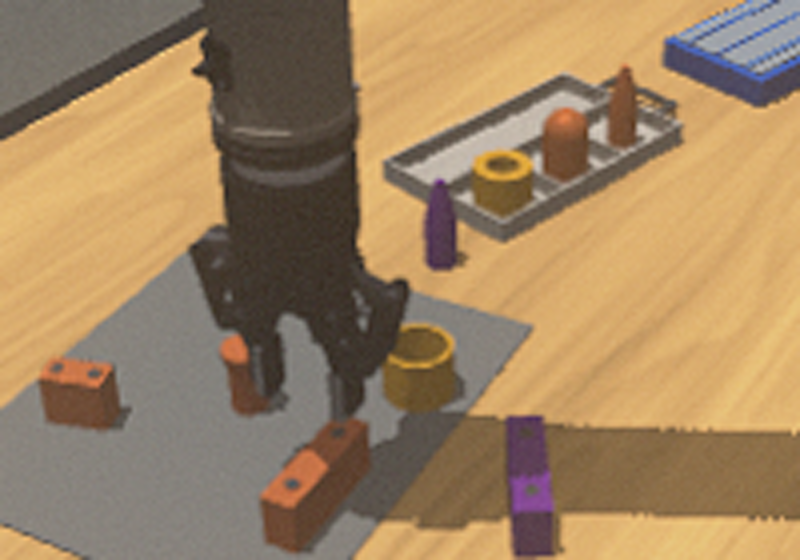

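The bush sits in the far bay at (503,180). The fingers, with tips at (268,395) and (345,415), straddle the long bar at (318,480). I'll go down on it.

arm_command(
  deltas=[
    {"offset": [0,-0.002,0.03],"twist": 0},
    {"offset": [0,0,0.04],"twist": 0},
    {"offset": [0,0,0.03],"twist": 0},
    {"offset": [0,0,0.02],"twist": 0},
    {"offset": [0,0,0.008],"twist": 0},
  ],
)

```text
clock: 35.28
position: [0.4285, 0.2407, 0.0173]
orientation: [-0.0, 0.668, 0.744, -0.001]
contact_force: [0.1, 0.3, -0.1]
finger_gap: 0.046
finger_force: 0.0
```

arm_command(
  deltas=[
    {"offset": [0,0,0],"twist": 0},
    {"offset": [0,0,0],"twist": 0},
    {"offset": [0,0,0],"twist": 0},
    {"offset": [0,0,0],"twist": 0},
    {"offset": [0,0,0],"twist": 0},
  ],
)

```text
clock: 35.7
position: [0.4294, 0.2413, 0.0189]
orientation: [0.0, 0.668, 0.744, 0.001]
contact_force: [-0.4, -0.3, 0.8]
finger_gap: 0.0458
finger_force: 0.0
```

arm_command(
  deltas=[
    {"offset": [0,0,0],"twist": 0},
    {"offset": [0,0,0],"twist": 0},
    {"offset": [0,0,0],"twist": 0},
    {"offset": [0,0,0],"twist": 0},
    {"offset": [0,0,0],"twist": 0},
  ],
  claw=12,
)

```text
clock: 36.12
position: [0.4291, 0.2411, 0.0188]
orientation: [-0.0, 0.668, 0.744, 0.0]
contact_force: [-0.8, -0.9, 6.3]
finger_gap: 0.023
finger_force: 64.2
```

```bash
python3 go.py 0.4298 0.2413 0.019 6.15
```

```text
sd mm [0. 0. 0.]
t 36.32 pos [0.4291 0.2411 0.0188] psi 6.1 tilt -1.0000 gap 22.6 F [-1.8 -0.5  6.7]
twist total -0.0002 (rows>=0.0)  offset total xyz [ 0.0002  0.0015 -0.0004] rows xy>=0.0 z>=0.0
```

arm_command(
  deltas=[
    {"offset": [0,0,-0.01],"twist": 0},
    {"offset": [0,0,-0.03],"twist": 0},
    {"offset": [0,0,-0.05],"twist": 0},
    {"offset": [0,0,-0.05],"twist": 0},
    {"offset": [0,0,-0.05],"twist": 0},
  ],
)

```text
clock: 36.73
position: [0.4277, 0.2399, 0.1134]
orientation: [-0.0, 0.668, 0.744, -0.002]
contact_force: [0.8, 0.4, -8.1]
finger_gap: 0.0229
finger_force: 64.9
```

arm_command(
  deltas=[
    {"offset": [0,0,-0.03],"twist": 0.02},
    {"offset": [0,0,-0.01],"twist": 0.02},
    {"offset": [0,0,0],"twist": 0.02},
    {"offset": [0,0,0],"twist": 0.02},
    {"offset": [0,0,0],"twist": 0.018},
  ],
)

```text
clock: 37.15
position: [0.4277, 0.2402, 0.1327]
orientation: [-0.0, 0.775, 0.631, -0.001]
contact_force: [0.6, 0.3, -8.2]
finger_gap: 0.0225
finger_force: 65.1
```

arm_command(
  deltas=[
    {"offset": [0,0,0],"twist": 0},
    {"offset": [0,0,0],"twist": 0},
    {"offset": [0,0,0],"twist": 0},
    {"offset": [0,0,0],"twist": 0},
    {"offset": [0,0,0],"twist": 0},
  ],
)

```text
clock: 37.57
position: [0.4289, 0.2408, 0.1332]
orientation: [-0.0, 0.774, 0.633, -0.0]
contact_force: [0.3, -0.1, -8.4]
finger_gap: 0.0227
finger_force: 65.1
```

```bash
python3 go.py 0.5758 -0.2107 0.0198 -11.5
```

```text
sd mm [0.1 0.  0. ]
t 37.77 pos [0.429  0.2409 0.1332] psi -11.5 tilt -1.0000 gap 22.2 F [-0.3  0.  -7.9]
twist total 0.0000 (rows>=0.0)  offset total xyz [-0.8265  0.4677  0.2269] rows xy>=11.4 z>=2.7
```

arm_command(
  deltas=[
    {"offset": [-0.02,0.0115,0],"twist": 0},
    {"offset": [-0.055,0.0311,0],"twist": 0},
    {"offset": [-0.055,0.0311,0],"twist": 0},
    {"offset": [-0.055,0.0311,0],"twist": 0},
    {"offset": [-0.055,0.0311,0],"twist": 0},
  ],
)

```text
clock: 38.18
position: [0.472, 0.1079, 0.1334]
orientation: [0.0, 0.774, 0.633, 0.0]
contact_force: [0.8, 0.1, -7.7]
finger_gap: 0.023
finger_force: 65.1
```

arm_command(
  deltas=[
    {"offset": [-0.055,0.0311,0],"twist": 0},
    {"offset": [-0.055,0.0311,0],"twist": 0},
    {"offset": [-0.055,0.0311,0],"twist": 0},
    {"offset": [-0.055,0.0311,0],"twist": 0},
    {"offset": [-0.055,0.0311,0],"twist": 0},
  ],
)

```text
clock: 38.6
position: [0.5205, -0.0426, 0.1334]
orientation: [0.0, 0.775, 0.633, 0.0]
contact_force: [0.7, 0.2, -7.5]
finger_gap: 0.0229
finger_force: 65.1
```

arm_command(
  deltas=[
    {"offset": [-0.055,0.0311,0],"twist": 0},
    {"offset": [-0.055,0.0311,0],"twist": 0},
    {"offset": [-0.055,0.0311,0],"twist": 0},
    {"offset": [-0.055,0.0311,0],"twist": 0},
    {"offset": [-0.055,0.0311,0],"twist": 0},
  ],
)

```text
clock: 39.02
position: [0.569, -0.1928, 0.133]
orientation: [-0.0, 0.774, 0.633, -0.0]
contact_force: [0.1, -0.0, -9.1]
finger_gap: 0.0227
finger_force: 65.1
```

arm_command(
  deltas=[
    {"offset": [-0.024,0.0138,0],"twist": 0},
    {"offset": [-0.0125,0.007,0],"twist": 0},
    {"offset": [0,0,0],"twist": 0},
    {"offset": [0,0,0],"twist": 0},
    {"offset": [0,0,0],"twist": 0},
  ],
)

```text
clock: 39.43
position: [0.5753, -0.2085, 0.1328]
orientation: [-0.001, 0.774, 0.633, 0.0]
contact_force: [-0.4, -0.2, -7.1]
finger_gap: 0.023
finger_force: 65.2
```

```bash
python3 go.py 0.5758 -0.2107 0.0198 -11.5
```

```text
sd mm [0.2 0.3 0.2]
t 39.63 pos [ 0.5756 -0.2087  0.133 ] psi -11.4 tilt -1.0000 gap 23.0 F [-0.1 -0.2 -7.7]
twist total 0.0006 (rows>=0.0)  offset total xyz [-0.0038  0.0012  0.2264] rows xy>=0.0 z>=2.7
```

arm_command(
  deltas=[
    {"offset": [-0.003,0.001,0.03],"twist": 0},
    {"offset": [0,0,0.05],"twist": 0},
    {"offset": [0,0,0.05],"twist": 0},
    {"offset": [0,0,0.03],"twist": 0},
    {"offset": [0,0,0.015],"twist": 0},
  ],
)

```text
clock: 40.05
position: [0.5746, -0.2107, 0.0435]
orientation: [-0.002, 0.774, 0.633, -0.001]
contact_force: [-0.6, 0.1, -7.3]
finger_gap: 0.023
finger_force: 65.1
```

arm_command(
  deltas=[
    {"offset": [0,0,0],"twist": 0},
    {"offset": [0,0,0],"twist": 0},
    {"offset": [0,0,0],"twist": 0},
    {"offset": [0,0,0],"twist": 0},
    {"offset": [0,0,0],"twist": 0},
  ],
)

```text
clock: 40.47
position: [0.5767, -0.2125, 0.0469]
orientation: [0.001, 0.774, 0.633, 0.001]
contact_force: [0.5, 0.1, -8.2]
finger_gap: 0.0228
finger_force: 65.1
```

```bash
python3 go.py 0.5758 -0.2107 0.0198 -11.5; python3 - <<'E'
from bench import read_camera
import cv2
cv2.imwrite('pics/pl4.png',cv2.resize(read_camera('side')[140:220,240:360,::-1],None,fx=6,fy=6,interpolation=cv2.INTER_CUBIC))
E
```

```text
sd mm [0.2 0.1 0.3]
t 40.67 pos [ 0.5764 -0.2123  0.0465] psi -11.5 tilt -1.0000 gap 22.4 F [ 0.1  0.1 -8.1]
twist total -0.0001 (rows>=0.0)  offset total xyz [ 0.0029 -0.0018  0.0535] rows xy>=0.0 z>=0.6
```

View pics/pl4.png

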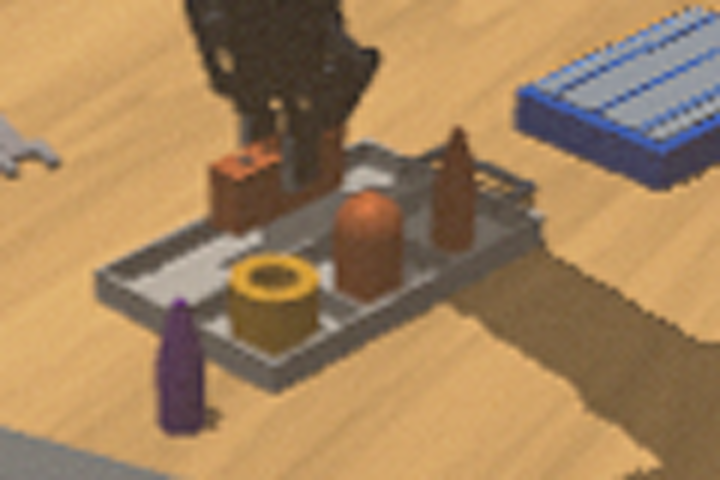

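The bar is level and lined up over the long bay at (275,180), clear of the other items. I'll lower it.

arm_command(
  deltas=[
    {"offset": [0.002,-0.0015,0.01],"twist": 0},
    {"offset": [0,0,0.015],"twist": 0},
    {"offset": [0,0,0.013],"twist": 0},
    {"offset": [0,0,0.006],"twist": 0},
    {"offset": [0,0,0.004],"twist": 0},
  ],
)

```text
clock: 41.13
position: [0.5747, -0.2108, 0.0206]
orientation: [-0.001, 0.774, 0.633, -0.001]
contact_force: [-1.5, -0.1, -8.2]
finger_gap: 0.0224
finger_force: 65.3
```

arm_command(
  deltas=[
    {"offset": [0,0,0],"twist": 0},
    {"offset": [0,0,0],"twist": 0},
    {"offset": [0,0,0],"twist": 0},
    {"offset": [0,0,0],"twist": 0},
    {"offset": [0,0,0],"twist": 0},
  ],
)

```text
clock: 41.55
position: [0.5756, -0.2112, 0.0221]
orientation: [0.0, 0.774, 0.633, 0.0]
contact_force: [-0.5, -0.5, -8.2]
finger_gap: 0.0226
finger_force: 65.3
```

arm_command(
  deltas=[
    {"offset": [0,0,0.001],"twist": 0},
    {"offset": [0,0,0.001],"twist": 0},
    {"offset": [0,0,0],"twist": 0},
    {"offset": [0,0,0],"twist": 0},
    {"offset": [0,0,0],"twist": 0},
  ],
)

```text
clock: 41.97
position: [0.5754, -0.2111, 0.0208]
orientation: [-0.0, 0.774, 0.633, -0.0]
contact_force: [-0.1, -0.2, -7.7]
finger_gap: 0.0226
finger_force: 65.3
```

arm_command(
  deltas=[
    {"offset": [0,0,0.001],"twist": 0},
    {"offset": [0,0,0],"twist": 0},
    {"offset": [0,0,0],"twist": 0},
    {"offset": [0,0,0],"twist": 0},
    {"offset": [0,0,0],"twist": 0},
  ],
)

```text
clock: 42.38
position: [0.5754, -0.2111, 0.0203]
orientation: [-0.0, 0.774, 0.633, 0.0]
contact_force: [-0.7, -0.7, -7.6]
finger_gap: 0.0229
finger_force: 65.3
```

arm_command(
  deltas=[
    {"offset": [0,0,0.001],"twist": 0},
    {"offset": [0,0,0],"twist": 0},
    {"offset": [0,0,0],"twist": 0},
    {"offset": [0,0,0],"twist": 0},
    {"offset": [0,0,0],"twist": 0},
  ],
)

```text
clock: 42.8
position: [0.5754, -0.2111, 0.0199]
orientation: [0.0, 0.774, 0.633, 0.0]
contact_force: [0.1, -0.2, -5.9]
finger_gap: 0.0223
finger_force: 65.4
```

arm_command(
  deltas=[
    {"offset": [0,0,0.001],"twist": 0},
    {"offset": [0,0,0],"twist": 0},
    {"offset": [0,0,0],"twist": 0},
    {"offset": [0,0,0],"twist": 0},
    {"offset": [0,0,0],"twist": 0},
  ],
)

```text
clock: 43.22
position: [0.5755, -0.2111, 0.0199]
orientation: [-0.0, 0.775, 0.633, 0.0]
contact_force: [-4.5, 2.0, 5.1]
finger_gap: 0.0225
finger_force: 67.0
```

The bar is on the floor. I'll open a little, rise well clear, then back off to the side for a final look.

arm_command(
  deltas=[
    {"offset": [0,0,0],"twist": 0},
    {"offset": [0,0,0],"twist": 0},
    {"offset": [0,0,0],"twist": 0},
    {"offset": [0,0,-0.03],"twist": 0},
    {"offset": [0,0,-0.06],"twist": 0},
  ],
  claw=36,
)

```text
clock: 43.63
position: [0.5734, -0.2102, 0.0618]
orientation: [-0.002, 0.774, 0.633, -0.002]
contact_force: [0.9, 0.5, 0.2]
finger_gap: 0.0357
finger_force: 0.0
```

arm_command(
  deltas=[
    {"offset": [0,0,-0.06],"twist": 0},
    {"offset": [0,0,-0.06],"twist": 0},
    {"offset": [0,0,-0.06],"twist": 0},
    {"offset": [0.03,0,-0.03],"twist": 0},
    {"offset": [0.06,0,0],"twist": 0},
  ],
)

```text
clock: 44.05
position: [0.5859, -0.1725, 0.1742]
orientation: [0.004, 0.777, 0.63, 0.002]
contact_force: [1.7, 0.5, 0.6]
finger_gap: 0.0364
finger_force: 0.0
```

arm_command(
  deltas=[
    {"offset": [0.06,0,0],"twist": 0},
    {"offset": [0.06,0,0],"twist": 0},
    {"offset": [0.06,0,0],"twist": 0},
    {"offset": [0.06,0,0],"twist": 0},
    {"offset": [0.06,0,0],"twist": 0},
  ],
)

```text
clock: 44.47
position: [0.6149, -0.0186, 0.1695]
orientation: [0.0, 0.775, 0.633, 0.0]
contact_force: [-0.0, -0.8, 0.3]
finger_gap: 0.0361
finger_force: 0.0
```

arm_command(
  deltas=[
    {"offset": [0.06,0,0],"twist": 0},
    {"offset": [0.06,0,0],"twist": 0},
    {"offset": [0.06,0,0],"twist": 0},
    {"offset": [0.03,0,0],"twist": 0},
    {"offset": [0,0,0],"twist": 0},
  ],
)

```text
clock: 44.88
position: [0.6359, 0.0882, 0.1689]
orientation: [-0.001, 0.772, 0.635, 0.001]
contact_force: [-0.0, 0.2, -0.1]
finger_gap: 0.0358
finger_force: 0.0
```

```bash
python3 go.py; python3 - <<'E'
from bench import read_camera
import cv2
t=cv2.resize(read_camera('top')[140:225,285:405,::-1],(400,283),interpolation=cv2.INTER_CUBIC)
s=cv2.resize(read_camera('side')[140:225,240:360,::-1],(400,283),interpolation=cv2.INTER_CUBIC)
w=cv2.resize(read_camera('side')[150:362,120:420,::-1],(400,283)); u=cv2.resize(read_camera('top')[110:308,70:350,::-1],(400,283))
cv2.imwrite('pics/final.png',cv2.vconcat([cv2.hconcat([t,s]),cv2.hconcat([u,w])]))
E
```

```text
sd mm [0.3 2.9 0.2]
t 45.08 pos [0.6354 0.0833 0.1692] psi -11.4 tilt -1.0000 gap 36.0 F [ 0.1 -0.3 -0.2]
```

View pics/final.png

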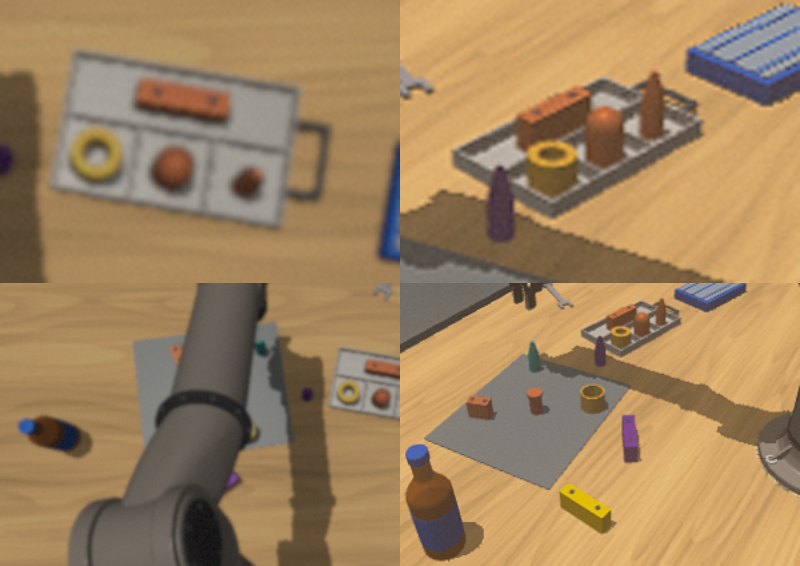

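All four items stand in their bays: bush (97,152), domed (173,168), tapered (247,182) and bar (182,100). The look-alikes, bottle and case are where they were, and the arm is clear.

```bash
python3 -c "
from bench import ctrl
print(ctrl.hand_in())"
```

```text
the job is handed in; nothing more can be done
None
```

The caddy is loaded and the job handed in at about 45 s: tapered, domed, bush and bar each stand upright in their bays. The look-alikes, case and bottle are where they were.

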